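# Unstack the desk boxes into their trays

## Robot

A 6-joint arm with a two-finger parallel gripper is mounted at the origin on the work surface. World frame = base frame: x ahead of the robot, y to its left, z up, the work surface at z = 0. Lengths are in m, angles in rad, forces in N, time in s.
With the tool pointing down it reaches from about 0.4 to 0.925 m from the base axis. Payload 3.4 kg.
Tool frame: the origin (TCP) lies on the centre line of the jaws, within the pads' length; the fingertips stand 25 mm ahead of it and the grasp point (between the pads) lies 6 mm ahead of it; z points along the fingers, y is the line along which they close (so a half turn about z gives the same grasp; the last joint's range is limited). The gripper opens to 85 mm and grips with 20 to 120 N. Pads are 22 mm wide; open, the fingers measure 114 mm over their backs; the gripper's body (76 mm by 85 mm) begins 54 mm behind the grasp point. The pads swing forward as they close: fully open they stand 13 mm farther back than shut.
Start: joints at [1.218, 0.307, 1.506, -0, 1.328, -0.073], TCP at [0.159, 0.553, 0.256] pointing down, gripper open.
Joint ranges: [-3.12, 3.12], [-1.05, 2.28], [0.14, 2.33], [-1.42, 4.57], [0.1, 2.73], [-2.68, 2.68]. Speed limits (rad/s): [2.57, 2.57, 3.14, 3.14, 3.14, 3.14].

## Interface

Orientations are given as a rotation vector (axis times angle).
In Python, from workcell import arm, imaging, spot_in, pinpoint gives the robot as it stands.
- The arm moves only by the tool servo_tool, never from a script. Its argument "series" is a list of rows, each a list of 3 entries, a list of its own where there are three numbers: the shift along the tool's x, y, z as a fraction of full scale, then the turn, a rotation vector about the tool's x, y, z as a fraction of full scale, then the closure, from 0 (fully open) to 1 (shut). In form: [[[tx, ty, tz], [rx, ry, rz], claw], ...]. A call has exactly 8 rows; each row shifts and turns the commanded pose from where the row before left it, along the tool's axes as they then stand; what a row does not reach is not made up. Full scale, the value 1, is 20 mm for a shift and 0.12 rad for a turn. A row lasts 1/12 s, in which the tool goes at most 41.7 mm and 7.16 degrees, less where a joint would pass 70% of its speed; a pose out of reach is approached as far as the arm can. A call with a number of a shift or a turn outside -1 to 1 is refused whole. A call with a gripper value outside its range is refused whole. The fingers move at their own pace and stop on an object; "newtons" is the grip in N (left out, the last holds). Time passes only in rows, so rows that do not move let the fingers close, or fill a call up. It gives the time, the measured TCP pose, the force, the opening and the grip force at its end, in the units of the state.
- arm.state(): the state, without advancing time (a new reading comes with each control period).
- imaging.grab_frame(name): name is "scene" or "top"; returns a dict with "color" (480x640x3 uint8, red, green, blue), "z_map" (480x640 float32, m along the optical axis (not along the pixel's ray), 0 where there is no reading), "fx", "fy", "cx", "cy" (pixels), "cam_to_world" (4x4, takes a point from camera to world coordinates). Camera axes: x right, y up, looking along -z (the intrinsics and any distortion apply to the point x, -y, -z); pixel columns grow to the right and rows downward; lengths in m; the calibration is good to about 2 mm. A picture is of the moment at which its call begins.
- arm.close_job(): hands the job in; it is judged then, once.
Trained networks look in the newest picture that a camera, given by its name, has taken for a name from the list of things; names that differ only in an ending like _2 or _b are one class to them, and where a whole thing is asked for, a point or a joint stands for the part that bears it (a point fixed in the world has none). Each returns a list of dicts, best first, with "score" (0 to 1); they miss things now and then, are a little off and sometimes report something else, mostly with a low value. They report only what shows in the picture. A call takes as long as a camera call. They do not tell look-alikes from the thing itself.
- spot_in(target, camera): "centre" ([column, row] in pixels, amid what is visible of it).
- pinpoint(target, camera): "centre" ([column, row] in pixels: a listed point, or the origin of a listed thing).
The state is a dict: "clock": time; "q": joint angles; "dq": joint speeds; "joint_torque": joint torques, N m; "tcp_pos": TCP position; "eef_rot": TCP orientation; "ft_force": force on the tool from outside, world axes, zero at the start; "moment": the same for the moment, N m; "gripper_width": opening from 0.0 (shut) to 1.0 (fully open); "finger_force": force on a finger pad.
Only numpy, scipy, OpenCV 4.12 (cv2) and the standard library are available. Lean on these libraries where they do the work, as an engineer would, in place of code of your own. Each camera call takes 0.05 s, during which the arm holds its last target. There are 200 camera calls.

## Task

After dusting, the desk's four closed boxes were left piled in one stack: take it apart from the top down, one box at a time, and set each straight into the tray of its own shape and size: round tin, square stamp box, card box, then the pen case. Each must end upright, flat on the felt inside its rim and square with the tray, set down gently (not dropped or tipped over) and let go. Leave the mug and the vase standing where they are.

Things in the scene. Friction and masses are not known exactly. Their poses are not given: they have to be found in the camera images.
- clip_tin: Round brass paper-clip tin, closed, 38 mm in diameter, 30 mm tall, about 90 g; at the start the top of the stack. Origin at the centre of its underside; z up.
- stamp_box: Small square dark wooden stamp box, closed, 56 x 56 mm, 32 mm tall, about 100 g; at the start second from the top, on the card box. x and y along its sides. Origin at the centre of its underside; z up.
- card_box: Oblong aluminium business-card box, closed, 60 mm (x) by 105 mm (y), 32 mm tall, about 180 g; at the start on the pen case. Origin at the centre of its underside; z up.
- pen_case: Long dark wooden pen case, closed, with a thin brass line round it, 64 mm (x) by 165 mm (y), 36 mm tall, about 250 g; at the start the bottom of the stack, standing on the desk. The whole stack is 130 mm tall; its things lie a little askew on one another. Origin at the centre of its underside; z up.
- clip_tray: Fixed, shallow black leather tray lined with grey felt; felt floor 4 mm above the desk, rim wall 4 mm thick rising to 8 mm above the desk (4 mm above the felt). Origin at the centre of its underside, on the desk; z up. The round one, for the tin: 56 mm diameter inside, 64 mm outside.
- stamp_tray: Fixed, shallow black leather tray lined with grey felt; felt floor 4 mm above the desk, rim wall 4 mm thick rising to 8 mm above the desk (4 mm above the felt). Origin at the centre of its underside, on the desk; z up. The small square one, for the stamp box: 74 x 74 mm inside, 82 x 82 mm outside, x and y along its sides.
- card_tray: Fixed, shallow black leather tray lined with grey felt; felt floor 4 mm above the desk, rim wall 4 mm thick rising to 8 mm above the desk (4 mm above the felt). Origin at the centre of its underside, on the desk; z up. The middle-sized oblong one, for the card box: 78 mm (x) by 123 mm (y) inside, 86 x 131 mm outside.
- pen_tray: Fixed, shallow black leather tray lined with grey felt; felt floor 4 mm above the desk, rim wall 4 mm thick rising to 8 mm above the desk (4 mm above the felt). Origin at the centre of its underside, on the desk; z up. The longest one, for the pen case: 82 mm (x) by 183 mm (y) inside, 90 x 191 mm outside.
- mug: Bystander, not to be handled: white mug standing loose on the desk, 78 mm in diameter, 92 mm tall, handle to its +y. Origin at the centre of its underside.
- vase: Bystander, not to be handled: blue ceramic vase standing loose on the desk, up to 72 mm in diameter, 120 mm tall. Origin at the centre of its underside.
Things that resemble listed ones, but are neither listed nor needed, are in the scene too. Leave any green look-alike of the clip_tin alone. Of the things that look like the stamp_box, the larger one is meant.

How it is judged:
By the outcome, as a careful person would: the job done as asked, in the order asked, and still so for the second after the job is handed in, with the robot touching nothing.
It also fails if it takes over 106 s, if anything falls off the work surface, if the arm or the gripper's body presses on something with over 40 N, if the wrist force passes 120 N, or if a joint passes its speed limit or range.

## Working session

There is one attempt and no reset: what is moved stays moved. The work goes in short steps, Python scripts to look and compute and a tool call to move; the robot and the scene stay as the last step left them, time stands still between calls to the robot, and variables do not carry over. Pictures are saved under pics/ and viewed, at most 14 in all, crops included, and the job is handed in when it is done.

Besides the shell and the picture viewer there is one more tool, called after "Emit:" in YAML: its name, and indented under it one key for each argument. servo_tool: Moves the arm, as the interface text tells. Its arguments: {"type":"object","properties":{"series":{"type":"array","items":{"type":"array"}},"newtons":{"type":"number"}},"required":["series"]}

```bash
mkdir -p pics; ls; cat > h.py <<'E'
import numpy as np, cv2
from workcell import arm, imaging, spot_in, pinpoint
def grab(n):
    f=imaging.grab_frame(n); return f
def world(f,u,v,z=None):
    """pixel -> world with depth, or on plane z"""
    T=np.array(f["cam_to_world"]); 
    d=np.array([(u-f["cx"])/f["fx"],-(v-f["cy"])/f["fy"],-1.0])
    if z is None:
        return T[:3,:3]@(d*f["z_map"][int(round(v)),int(round(u))])+T[:3,3]
    r=T[:3,:3]@d; return T[:3,3]+r*(z-T[2,3])/r[2]
def cloud(f):
    T=np.array(f["cam_to_world"]); v,u=np.mgrid[:480,:640]; z=f["z_map"]
    P=np.stack([(u-f["cx"])/f["fx"]*z,-(v-f["cy"])/f["fy"]*z,-z],-1)
    P=P@T[:3,:3].T+T[:3,3]; P[z==0]=np.nan
    return P
E
python3 - <<'E'
from h import *
for n in("scene","top"):
    f=grab(n); cv2.imwrite(f"pics/{n}0.png",f["color"][...,::-1])
    np.savez(f"{n}0.npz",**f)
    print(n,f["fx"],f["cx"],[k for k in f],np.round(f["cam_to_world"],3).tolist())
    for t in "clip_tin stamp_box card_box pen_case clip_tray stamp_tray card_tray pen_tray mug vase".split():
        print(t,[(np.round(d["centre"]).tolist(),round(d["score"],2)) for d in spot_in(t,n)],[(np.round(d["centre"]).tolist(),round(d["score"],2)) for d in pinpoint(t,n)])
print(arm.state())
E
```

```text
pics
scene 473.5104936566975 313.26515874543065 ['color', 'z_map', 'fx', 'fy', 'cx', 'cy', 'cam_to_world'] [[-0.767, -0.457, 0.45, 0.889], [0.642, -0.533, 0.552, 0.496], [-0.013, 0.712, 0.702, 0.711], [0.0, 0.0, 0.0, 1.0]]
clip_tin [([344.0, 329.0], 0.88), ([398.0, 266.0], 0.69), ([443.0, 288.0], 0.61)] [([395.0, 276.0], 0.95), ([341.0, 335.0], 0.75), ([444.0, 288.0], 0.74), ([181.0, 228.0], 0.27), ([393.0, 281.0], 0.19)]
stamp_box [([296.0, 274.0], 0.74), ([394.0, 282.0], 0.59)] [([298.0, 276.0], 0.93), ([393.0, 284.0], 0.62), ([392.0, 309.0], 0.38)]
card_box [([407.0, 310.0], 0.94)] [([397.0, 300.0], 0.98)]
pen_case [([393.0, 324.0], 0.73)] [([391.0, 307.0], 0.79)]
clip_tray [([357.0, 411.0], 0.94), ([180.0, 226.0], 0.26)] [([356.0, 410.0], 0.59)]
stamp_tray [([276.0, 214.0], 0.91), ([395.0, 325.0], 0.66)] [([392.0, 309.0], 0.38)]
card_tray [] [([181.0, 227.0], 0.55)]
pen_tray [([236.0, 151.0], 0.7), ([397.0, 268.0], 0.68), ([252.0, 309.0], 0.56)] [([248.0, 307.0], 0.77)]
mug [([489.0, 354.0], 0.76)] [([479.0, 370.0], 0.57)]
vase [([238.0, 150.0], 0.84)] [([240.0, 168.0], 0.76)]
to
[... 976 characters left out ...]
.78)]
{'clock': 2.1, 'q': array([ 1.21755192e+00,  3.06807563e-01,  1.50637745e+00,  2.44352638e-05,
        1.32837863e+00, -7.34754412e-02]), 'dq': array([-4.48729386e-04, -4.62190051e-04, -1.88611636e-04, -5.03016225e-06,
       -1.43577616e-03,  9.74591462e-05]), 'joint_torque': array([-8.68406232e-05, -4.57471025e+01, -2.52326185e+01, -1.46887560e-04,
        8.81096548e-04, -1.84155829e-05]), 'tcp_pos': array([0.15878806, 0.55266779, 0.25630909]), 'eef_rot': array([-4.38035017e-01, -3.11088776e+00, -5.24257788e-05]), 'ft_force': array([0.83776992, 0.51519651, 0.30741092]), 'moment': array([ 0.03074104, -0.02120481,  0.01395651]), 'finger_force': 0.0, 'gripper_width': 1.000342718707224}
```

View pics/scene0.png

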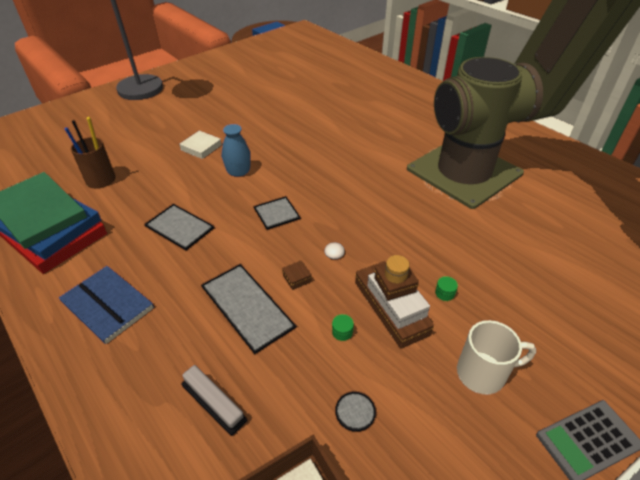

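View pics/top0.png

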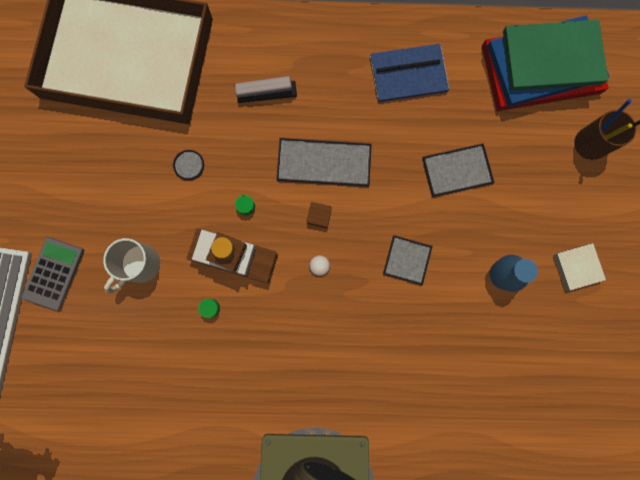

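The scene view shows the stack at about (395,295), green decoy tins at (343,328) and (446,289), and a small stamp-box decoy at (296,274). In the top view the stack is at (230,252), with the trays at (189,164) round, (324,162) pen, (458,170) card and (408,260) stamp. The mug is at (130,262) and the vase at (513,272).

```bash
cat >> h.py <<'E'
def load(n): return dict(np.load(n+".npz"))
def rect(Q):
    (c,(w,h),a)=cv2.minAreaRect((np.asarray(Q)*1000).astype(np.float32))
    if w>h: w,h,a=h,w,a+90   # a: direction of short side (deg from world x)
    return np.round(c,1).tolist(),round(w,1),round(h,1),round((a+90)%180-90,1)
E
python3 - <<'E'
from h import *
for n in("top0","scene0"):
    f=load(n);C=cloud(f);hsv=cv2.cvtColor(f["color"],cv2.COLOR_RGB2HSV).astype(int)
    print(n,"desk z",np.nanmedian(C[...,2][(abs(C[...,0]-.5)<.1)&(abs(C[...,1])<.1)]),float(f["fy"]),float(f["cy"]))
    felt=((hsv[...,1]<40)&(hsv[...,2]>70)&(hsv[...,2]<185)).astype(np.uint8)
    seeds={"top0":dict(clip=(189,164),pen=(324,162),card=(458,170),stamp=(408,260)),
      "scene0":dict(clip=(356,411),pen=(250,307),card=(180,226),stamp=(277,213))}[n]
    felt=cv2.morphologyEx(felt,cv2.MORPH_CLOSE,np.ones((3,3)))
    felt=cv2.morphologyEx(felt,cv2.MORPH_OPEN,np.ones((3,3)))
    k,L=cv2.connectedComponents(felt)
    for t,(u,v) in seeds.items():
        m=(L==L[v,u]).astype(np.uint8); cs,_=cv2.findContours(m,0,1); c=max(cs,key=len)[:,0]
        Q=[world(f,x,y,.004)[:2] for x,y in c]
        print(t,m.sum(),rect(Q),"depth z",round(float(np.nanmedian(C[...,2][m>0])),4))
    # stack layers
    s=(abs(C[...,0]-.345)<.16)&(abs(C[...,1]-.16)<.11)&(C[...,2]>.015)
    z=C[...,2][s]; print(np.histogram(z,bins=np.arange(.01,.15,.006)))
E
```

```text
top0 desk z 0.0013747868308404687 527.0740437474411 234.94586799580838
clip 563 ([632.0, 276.2], 52.9, 53.7, 1.6) depth z 0.0055
pen 3426 ([645.8, -3.1], 82.4, 183.9, -2.1) depth z 0.0056
card 2176 ([636.9, -280.1], 78.6, 123.0, 14.2) depth z 0.0055
stamp 1363 ([447.0, -176.8], 74.7, 75.2, 75.7) depth z 0.0054
(array([  3,  22,  41, 354, 850,  60,  14,  22,  21, 567, 215,  16,  15,
        18, 195, 353,  10,  13,  12, 113, 247,   2,   0]), array([0.01 , 0.016, 0.022, 0.028, 0.034, 0.04 , 0.046, 0.052, 0.058,
       0.064, 0.07 , 0.076, 0.082, 0.088, 0.094, 0.1  , 0.106, 0.112,
       0.118, 0.124, 0.13 , 0.136, 0.142, 0.148]))
scene0 desk z 0.0014010798646333367 473.5104936566975 237.8374107592579
clip 986 ([630.9, 274.3], 53.2, 56.0, 49.7) depth z 0.0052
pen 3515 ([643.7, -5.5], 83.3, 183.0, -2.2) depth z 0.0055
card 1353 ([634.0, -283.5], 79.3, 122.6, 14.3) depth z 0.0059
stamp 713 ([444.4, -179.5], 72.9, 75.8, 76.1) depth z 0.0059
(array([ 41, 201, 219, 445, 747, 137, 133, 129, 145, 675, 177, 102,  95,
       103, 184, 307,  52,  56,  57,  89, 264,   0,   0]), array([0.01 , 0.016, 0.022, 0.028, 0.034, 0.04 , 0.046, 0.052, 0.058,
       0.064, 0.07 , 0.076, 0.082, 0.088, 0.094, 0.1  , 0.106, 0.112,
       0.118, 0.124, 0.13 , 0.136, 0.142, 0.148]))
```

```bash
cat >> h.py <<'E'
OFF={"t":np.array([-.001,-.00135]),"s":np.array([.001,.00135])}
def layer(f,k,z0,z1,c,r):
    C=cloud(f); 
    m=(np.hypot(C[...,0]-c[0],C[...,1]-c[1])<r)&(C[...,2]>z0)&(C[...,2]<z1)
    n,L,st,_=cv2.connectedComponentsWithStats(m.astype(np.uint8))
    m=m&np.isin(L,[i for i in range(1,n) if st[i,4]>=25])
    P=C[m]; return P[:,:2]+OFF[k],np.median(P[:,2])
E
python3 - <<'E'
from h import *
for n in("top0","scene0"):
    f=load(n)
    for t,z in(("pen",.036),("card",.068),("stamp",.100),("tin",.130)):
        Q,zz=layer(f,n[0],z-.0045,z+.0065,(.45,.175),.12)
        print(n,t,len(Q),round(float(zz),4),rect(Q),Q.mean(0).round(4))
    for t,uv in(dict(mug=(130,262),vase=(513,272),g1=(245,205),g2=(209,308),sb=(319,215)) if n=="top0" else dict(mug=(490,340),vase=(237,150),g1=(343,325),g2=(446,286),sb=(296,272))).items(): print(t,world(f,*uv).round(3))
E
```

```text
top0 pen 1095 0.0365 ([452.3, 179.5], 167.6, 178.3, -62.5) [0.4406 0.1443]
top0 card 773 0.0689 ([446.9, 183.3], 59.7, 105.8, -14.7) [0.4468 0.191 ]
top0 stamp 539 0.1007 ([445.1, 172.6], 56.0, 56.1, -20.3) [0.4405 0.1684]
top0 tin 355 0.1309 ([448.5, 173.8], 36.2, 36.6, -1.3) [0.4483 0.1736]
mug [0.428 0.379 0.006]
vase [ 0.42  -0.352  0.107]
g1 [0.545 0.151 0.033]
g2 [0.341 0.211 0.033]
sb [0.53  0.004 0.023]
scene0 pen 941 0.0366 ([486.9, 163.3], 148.5, 167.6, -14.5) [0.4648 0.1902]
scene0 card 837 0.0687 ([449.5, 187.0], 61.2, 105.1, -13.8) [0.4604 0.2099]
scene0 stamp 476 0.1006 ([446.8, 176.5], 56.3, 57.7, -21.1) [0.4559 0.1835]
scene0 tin 342 0.1308 ([450.6, 177.2], 36.3, 37.7, -38.1) [0.4517 0.1781]
mug [0.395 0.343 0.044]
vase [ 0.431 -0.344  0.079]
g1 [0.551 0.158 0.03 ]
g2 [0.35  0.219 0.032]
sb [0.535 0.008 0.026]
```

```bash
cat >> h.py <<'E'
from scipy.spatial.transform import Rotation as Rn
def plan(*wps):
    """each wp (x,y,z mm, phi deg of tool y): total shift in full-scale units after/without turn, total turn units"""
    s=arm.state(); R=Rn.from_rotvec(s["eef_rot"]); p=np.array(s["tcp_pos"])*1000
    y=R.as_matrix()[:,1]; phi=np.degrees(np.arctan2(y[1],y[0]))
    print("t",round(s["clock"],2),"tcp",p.round(1),"phi",round(phi,2),"tilt",np.round(R.as_matrix()[:2,2],4),"F",np.round(s["ft_force"],1),"w",round(s["gripper_width"],3),"ff",round(s["finger_force"],1))
    for w in wps:
        dphi=(w[3]-phi+90)%180-90; phi=phi+dphi
        a=np.radians(phi); yt=np.array([np.cos(a),np.sin(a),0]); zt=np.array([0,0,-1.]); xt=np.cross(yt,zt)
        d=np.array(w[:3])-p; p=np.array(w[:3],float)
        print(w,"turn z units",round(-np.radians(dphi)/.12,2),"then shift",np.round([d@xt/20,d@yt/20,d@zt/20],2))
E
python3 -c "
from h import *
plan((449.5,175.5,200,74),(449.5,175.5,137,74),(449.5,175.5,200,74),(631.5,275.3,150,74),(631.5,275.3,42,74))"
```

```text
t 2.1 tcp [158.8 552.7 256.3] phi 73.97 tilt [-0.  0.] F [0.8 0.5 0.3] w 1.0 ff 0.0
(449.5, 175.5, 200, 74) turn z units -0.0 then shift [-19.17 -14.12   2.82]
(449.5, 175.5, 137, 74) turn z units -0.0 then shift [0.   0.   3.15]
(449.5, 175.5, 200, 74) turn z units -0.0 then shift [ 0.    0.   -3.15]
(631.5, 275.3, 150, 74) turn z units -0.0 then shift [-7.37  7.3   2.5 ]
(631.5, 275.3, 42, 74) turn z units -0.0 then shift [0.  0.  5.4]
```

Emit:
servo_tool:
  series:
    - [[-0.8, -0.59, 0], [0, 0, 0], 0]
    - [[-0.8, -0.59, 0], [0, 0, 0], 0]
    - [[-0.8, -0.59, 0], [0, 0, 0], 0]
    - [[-0.8, -0.59, 0], [0, 0, 0], 0]
    - [[-0.8, -0.59, 0], [0, 0, 0], 0]
    - [[-0.8, -0.59, 0], [0, 0, 0], 0]
    - [[-0.8, -0.59, 0], [0, 0, 0], 0]
    - [[-0.8, -0.59, 0], [0, 0, 0], 0]

```text
clock: 2.77
tcp_pos: [0.2562, 0.4258, 0.2564]
eef_rot: [0.438, 3.111, 0.0]
ft_force: [-0.3, -0.1, 1.1]
gripper_width: 1.0
finger_force: 0.0
```

Emit:
servo_tool:
  series:
    - [[-0.8, -0.59, 0], [0, 0, 0], 0]
    - [[-0.8, -0.59, 0], [0, 0, 0], 0]
    - [[-0.8, -0.59, 0], [0, 0, 0], 0]
    - [[-0.8, -0.59, 0], [0, 0, 0], 0]
    - [[-0.8, -0.59, 0], [0, 0, 0], 0]
    - [[-0.8, -0.59, 0], [0, 0, 0], 0]
    - [[-0.8, -0.59, 0], [0, 0, 0], 0]
    - [[-0.8, -0.59, 0], [0, 0, 0], 0]

```text
clock: 3.43
tcp_pos: [0.3533, 0.2997, 0.2565]
eef_rot: [0.438, 3.111, 0.0]
ft_force: [0.4, 0.8, 1.0]
gripper_width: 1.0
finger_force: 0.0
```

Emit:
servo_tool:
  series:
    - [[-0.8, -0.59, 0.2], [0, 0, 0], 0]
    - [[-0.8, -0.59, 0.4], [0, 0, 0], 0]
    - [[-0.8, -0.59, 0.4], [0, 0, 0], 0]
    - [[-0.8, -0.59, 0.4], [0, 0, 0], 0]
    - [[-0.8, -0.59, 0.4], [0, 0, 0], 0]
    - [[-0.8, -0.59, 0.4], [0, 0, 0], 0]
    - [[-0.8, -0.59, 0.4], [0, 0, 0], 0]
    - [[-0.8, -0.59, 0.2], [0, 0, 0], 0]

```text
clock: 4.1
tcp_pos: [0.4498, 0.1734, 0.1995]
eef_rot: [-0.438, -3.11, 0.001]
ft_force: [-0.2, 0.1, -0.6]
gripper_width: 1.003
finger_force: 0.0
```

```bash
python3 - <<'E'
from h import *
plan((449.5,175.5,200,74),(449.5,175.5,137,74))
f=grab("scene");cv2.imwrite("pics/s1.png",cv2.resize(f["color"][200:400,300:560,::-1],None,fx=2.5,fy=2.5))
E
```

```text
t 4.1 tcp [449.8 173.4 199.5] phi 73.96 tilt [-0.0011 -0.0003] F [-0.2  0.1 -0.6] w 1.003 ff 0.0
(449.5, 175.5, 200, 74) turn z units -0.01 then shift [ 0.04  0.1  -0.02]
(449.5, 175.5, 137, 74) turn z units -0.0 then shift [0.   0.   3.15]
```

View pics/s1.png

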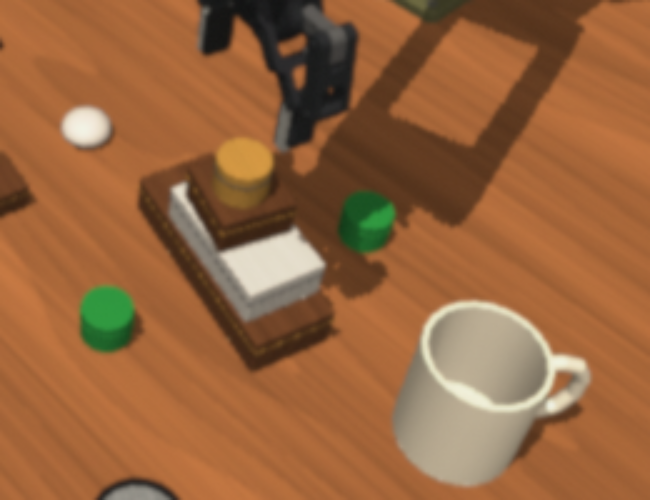

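The gripper hangs above the stack, just behind the brass tin at crop (245,170), with the stack undisturbed. I'll go down and grip.

Emit:
servo_tool:
  series:
    - [[0.04, 0.1, 0.5], [0, 0, 0], 0]
    - [[0, 0, 0.7], [0, 0, 0], 0]
    - [[0, 0, 0.7], [0, 0, 0], 0]
    - [[0, 0, 0.6], [0, 0, 0], 0]
    - [[0, 0, 0.4], [0, 0, 0], 0]
    - [[0, 0, 0.2], [0, 0, 0], 0]
    - [[0, 0, 0], [0, 0, 0], 0.3]
    - [[0, 0, 0], [0, 0, 0], 0.4]
  newtons: 25

```text
clock: 4.82
tcp_pos: [0.4494, 0.177, 0.1384]
eef_rot: [0.437, 3.111, 0.0]
ft_force: [0.2, -0.0, 0.5]
gripper_width: 0.75
finger_force: 0.0
```

Emit:
servo_tool:
  series:
    - [[0, 0, 0], [0, 0, 0], 0.5]
    - [[0, 0, 0], [0, 0, 0], 0.6]
    - [[0, 0, 0], [0, 0, 0], 1]
    - [[0, 0, 0], [0, 0, 0], 1]
    - [[0, 0, 0], [0, 0, 0], 1]
    - [[0, 0, 0], [0, 0, 0], 1]
    - [[0, 0, 0], [0, 0, 0], 1]
    - [[0, 0, 0], [0, 0, 0], 1]

```text
clock: 5.48
tcp_pos: [0.4499, 0.1767, 0.1391]
eef_rot: [0.438, 3.11, 0.001]
ft_force: [-1.9, 0.8, 6.0]
gripper_width: 0.433
finger_force: 25.0
```

```bash
python3 - <<'E'
from h import *
plan((449.5,175.5,210,74),(631.5,275.3,150,74),(631.5,275.3,42,74))
f=grab("scene");cv2.imwrite("pics/s2.png",cv2.resize(f["color"][230:380,330:500,::-1],None,fx=4,fy=4))
E
```

```text
t 5.48 tcp [449.9 176.7 139.1] phi 73.96 tilt [0.0014 0.0006] F [-1.9  0.8  6. ] w 0.433 ff 25.0
(449.5, 175.5, 210, 74) turn z units -0.01 then shift [ 0.   -0.06 -3.54]
(631.5, 275.3, 150, 74) turn z units -0.0 then shift [-7.37  7.3   3.  ]
(631.5, 275.3, 42, 74) turn z units -0.0 then shift [0.  0.  5.4]
```

View pics/s2.png

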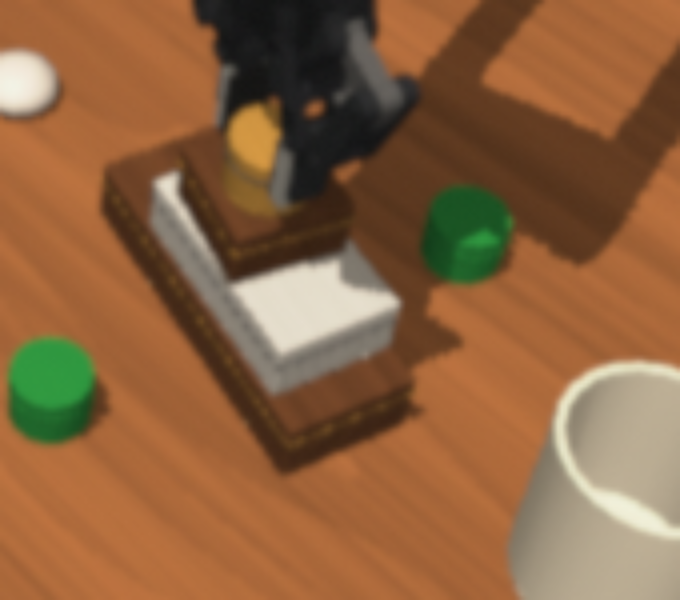

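The pads hold the tin. The near fingertip, at about (285,200), sits close to the tin's base. I'll lift and measure how far the tips are from the base.

Emit:
servo_tool:
  series:
    - [[0, 0, -0.15], [0, 0, 0], 1]
    - [[0, 0, -0.35], [0, 0, 0], 1]
    - [[0, 0, -0.6], [0, 0, 0], 1]
    - [[0, 0, -0.7], [0, 0, 0], 1]
    - [[0, 0, -0.7], [0, 0, 0], 1]
    - [[0, 0, -0.6], [0, 0, 0], 1]
    - [[0, 0, -0.3], [0, 0, 0], 1]
    - [[0, 0, -0.1], [0, 0, 0], 1]

```text
clock: 6.2
tcp_pos: [0.4501, 0.1767, 0.2096]
eef_rot: [0.438, 3.109, 0.002]
ft_force: [0.4, -0.8, -0.4]
gripper_width: 0.428
finger_force: 25.2
```

```bash
python3 - <<'E'
from h import *
plan((449.5,175.5,210,74),(631.5,275.3,150,74),(631.5,275.3,42,74))
f=grab("scene");np.savez("s3.npz",**f);C=cloud(f);hsv=cv2.cvtColor(f["color"],cv2.COLOR_RGB2HSV).astype(int)
r=(np.hypot(C[...,0]-.4495,C[...,1]-.1755)<.07)&(C[...,2]>.12)
tin=r&(hsv[...,1]>130)
fin=r&(hsv[...,1]<110)
for m in(tin,fin):
    print(m.sum(),np.percentile(C[m][:,2],[0,1,3,10,50]).round(4))
cv2.imwrite("pics/s3.png",cv2.resize(f["color"][150:330,330:500,::-1],None,fx=3,fy=3))
f=grab("top");np.savez("t3.npz",**f)
for k,ff in(("t",f),("s",load("s3"))):
  for t,z in(("card",.068),("stamp",.100)):
    Q,zz=layer(ff,k,z-.0045,z+.0065,(.45,.175),.12); print(t,rect(Q))
E
```

```text
t 6.2 tcp [450.1 176.7 209.6] phi 73.97 tilt [0.0024 0.0007] F [ 0.4 -0.8 -0.4] w 0.428 ff 25.2
(449.5, 175.5, 210, 74) turn z units -0.0 then shift [ 0.01 -0.07 -0.02]
(631.5, 275.3, 150, 74) turn z units -0.0 then shift [-7.37  7.3   3.  ]
(631.5, 275.3, 42, 74) turn z units -0.0 then shift [0.  0.  5.4]
632 [0.1708 0.1725 0.1741 0.1793 0.2014]
15302 [0.1767 0.2081 0.2349 0.2799 0.4481]
card ([436.0, 142.4], 22.6, 60.2, 73.4)
stamp ([429.1, 168.1], 29.2, 36.2, -20.1)
card ([448.9, 185.6], 61.4, 106.4, -13.8)
stamp ([446.3, 175.9], 57.5, 57.7, -20.9)
```

View pics/s3.png

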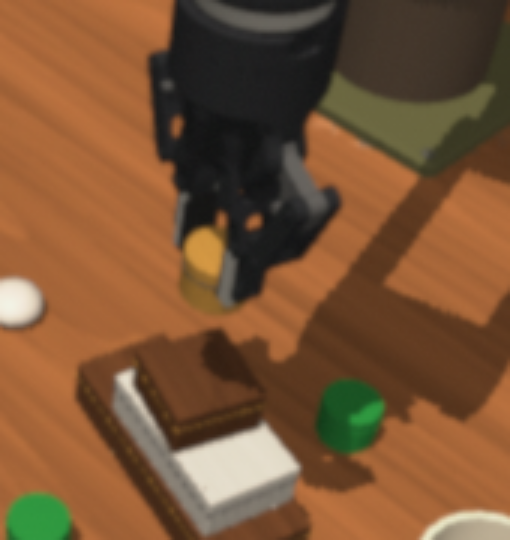

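The tin is lifted clear. The fingertips are about 7 mm above its base, and the rest of the stack hasn't moved. Next I'll carry it to the round tray.

Emit:
servo_tool:
  series:
    - [[-0.3, 0.3, 0], [0, 0, 0], 1]
    - [[-0.6, 0.6, 0.2], [0, 0, 0], 1]
    - [[-0.65, 0.65, 0.3], [0, 0, 0], 1]
    - [[-0.65, 0.65, 0.3], [0, 0, 0], 1]
    - [[-0.65, 0.65, 0.3], [0, 0, 0], 1]
    - [[-0.65, 0.65, 0.3], [0, 0, 0], 1]
    - [[-0.65, 0.65, 0.3], [0, 0, 0], 1]
    - [[-0.65, 0.65, 0.3], [0, 0, 0], 1]

```text
clock: 6.97
tcp_pos: [0.569, 0.2429, 0.1665]
eef_rot: [-0.438, -3.109, 0.001]
ft_force: [-0.4, 0.4, -1.1]
gripper_width: 0.431
finger_force: 25.2
```

Emit:
servo_tool:
  series:
    - [[-0.65, 0.65, 0.3], [0, 0, 0], 1]
    - [[-0.65, 0.65, 0.3], [0, 0, 0], 1]
    - [[-0.65, 0.6, 0.3], [0, 0, 0], 1]
    - [[-0.4, 0.4, 0.5], [0, 0, 0], 1]
    - [[-0.2, 0.2, 0.6], [0, 0, 0], 1]
    - [[0, 0, 0.6], [0, 0, 0], 1]
    - [[0, 0, 0.5], [0, 0, 0], 1]
    - [[0, 0, 0.3], [0, 0, 0], 1]

```text
clock: 7.63
tcp_pos: [0.6287, 0.2753, 0.0976]
eef_rot: [-0.438, -3.107, 0.004]
ft_force: [0.1, 0.1, -0.7]
gripper_width: 0.434
finger_force: 25.2
```

```bash
python3 -c "
from h import *
plan((631.5,275.3,43.5,74))"
```

```text
t 7.63 tcp [628.7 275.3  97.6] phi 73.97 tilt [-0.0047 -0.0018] F [ 0.1  0.1 -0.7] w 0.434 ff 25.2
(631.5, 275.3, 43.5, 74) turn z units -0.0 then shift [-0.13  0.04  2.7 ]
```

Emit:
servo_tool:
  series:
    - [[-0.1, 0.04, 0.5], [0, 0, 0], 1]
    - [[0, 0, 0.6], [0, 0, 0], 1]
    - [[0, 0, 0.5], [0, 0, 0], 1]
    - [[0, 0, 0.4], [0, 0, 0], 1]
    - [[0, 0, 0.3], [0, 0, 0], 1]
    - [[0, 0, 0.2], [0, 0, 0], 1]
    - [[0, 0, 0.1], [0, 0, 0], 1]
    - [[0, 0, 0], [0, 0, 0], 1]

```text
clock: 8.3
tcp_pos: [0.6331, 0.2765, 0.0479]
eef_rot: [-0.438, -3.11, 0.0]
ft_force: [1.4, -0.3, -1.3]
gripper_width: 0.432
finger_force: 25.2
```

```bash
python3 -c "
from h import *
plan((631.5,275.3,43.5,74))"
```

```text
t 8.3 tcp [633.1 276.5  47.9] phi 73.97 tilt [-0.0005 -0.0002] F [ 1.4 -0.3 -1.3] w 0.432 ff 25.2
(631.5, 275.3, 43.5, 74) turn z units -0.0 then shift [ 0.06 -0.08  0.22]
```

Emit:
servo_tool:
  series:
    - [[0.06, -0.06, 0.05], [0, 0, 0], 1]
    - [[0, 0, 0.05], [0, 0, 0], 1]
    - [[0, 0, 0.05], [0, 0, 0], 1]
    - [[0, 0, 0.03], [0, 0, 0], 1]
    - [[0, 0, 0.02], [0, 0, 0], 1]
    - [[0, 0, 0], [0, 0, 0], 1]
    - [[0, 0, 0], [0, 0, 0], 1]
    - [[0, 0, 0], [0, 0, 0], 1]

```text
clock: 8.97
tcp_pos: [0.6318, 0.2757, 0.0444]
eef_rot: [0.438, 3.111, 0.0]
ft_force: [0.4, -0.7, -1.0]
gripper_width: 0.432
finger_force: 25.2
```

```bash
python3 -c "
from h import *
plan((631.5,275.3,43.5,74))
f=grab('scene');cv2.imwrite('pics/s4.png',cv2.resize(f['color'][320:470,270:440,::-1],None,fx=3,fy=3))
C=cloud(f);hsv=cv2.cvtColor(f['color'],cv2.COLOR_RGB2HSV).astype(int)
m=(np.hypot(C[...,0]-.6315,C[...,1]-.2753)<.024)&(hsv[...,1]>110)&(C[...,2]<.05)
print(m.sum(),np.percentile(C[m][:,2],[0,2,5,50,95,99]).round(4))
"
```

```text
t 8.97 tcp [631.8 275.7  44.4] phi 73.97 tilt [0.0001 0.    ] F [ 0.4 -0.7 -1. ] w 0.432 ff 25.2
(631.5, 275.3, 43.5, 74) turn z units -0.0 then shift [ 0.01 -0.02  0.04]
254 [0.0057 0.0087 0.012  0.0347 0.0373 0.0386]
```

Still about 1 mm above the felt, so I'll creep down until it makes contact.

Emit:
servo_tool:
  series:
    - [[0, 0, 0.02], [0, 0, 0], 1]
    - [[0, 0, 0.02], [0, 0, 0], 1]
    - [[0, 0, 0.02], [0, 0, 0], 1]
    - [[0, 0, 0.02], [0, 0, 0], 1]
    - [[0, 0, 0], [0, 0, 0], 1]
    - [[0, 0, 0], [0, 0, 0], 1]
    - [[0, 0, 0], [0, 0, 0], 1]
    - [[0, 0, 0], [0, 0, 0], 1]

```text
clock: 9.68
tcp_pos: [0.6317, 0.2757, 0.0432]
eef_rot: [0.438, 3.111, 0.0]
ft_force: [-1.5, -0.4, 6.2]
gripper_width: 0.431
finger_force: 25.7
```

Emit:
servo_tool:
  series:
    - [[0, 0, 0.02], [0, 0, 0], 1]
    - [[0, 0, 0.02], [0, 0, 0], 1]
    - [[0, 0, 0], [0, 0, 0], 1]
    - [[0, 0, 0], [0, 0, 0], 1]
    - [[0, 0, 0], [0, 0, 0], 1]
    - [[0, 0, 0], [0, 0, 0], 1]
    - [[0, 0, 0], [0, 0, 0], 1]
    - [[0, 0, 0], [0, 0, 0], 1]

```text
clock: 10.35
tcp_pos: [0.6317, 0.2757, 0.0432]
eef_rot: [0.438, 3.11, 0.0]
ft_force: [-2.7, -1.3, 8.8]
gripper_width: 0.43
finger_force: 26.1
```

Emit:
servo_tool:
  series:
    - [[0, 0, 0], [0, 0, 0], 0.5]
    - [[0, 0, 0], [0, 0, 0], 0.4]
    - [[0, 0, 0], [0, 0, 0], 0.2]
    - [[0, 0, 0], [0, 0, 0], 0]
    - [[0, 0, 0], [0, 0, 0], 0]
    - [[0, 0, -0.2], [0, 0, 0], 0]
    - [[0, 0, -0.6], [0, 0, 0], 0]
    - [[0, 0, -0.8], [0, 0, 0], 0]

```text
clock: 11.02
tcp_pos: [0.6307, 0.2753, 0.0733]
eef_rot: [-0.438, -3.108, 0.002]
ft_force: [0.8, 0.2, -0.2]
gripper_width: 1.0
finger_force: 0.0
```

Emit:
servo_tool:
  series:
    - [[0, 0, -0.8], [0, 0, 0], 0]
    - [[0, 0, -0.8], [0, 0, 0.17], 0]
    - [[0, 0, -0.8], [0, 0, 0.17], 0]
    - [[0, 0, -0.8], [0, 0, 0.17], 0]
    - [[0, 0, -0.8], [0, 0, 0.17], 0]
    - [[0, 0, -0.6], [0, 0, 0], 0]
    - [[0, 0, -0.3], [0, 0, 0], 0]
    - [[0, 0, 0], [0, 0, 0], 0]

```text
clock: 11.68
tcp_pos: [0.6328, 0.2761, 0.1744]
eef_rot: [0.563, 3.087, 0.003]
ft_force: [-0.4, -0.3, -1.4]
gripper_width: 0.997
finger_force: 0.0
```

```bash
python3 - <<'E'
from h import *
plan((446.3,175.2,170,69.3),(446.3,175.2,106,69.3))
f=grab("top");g=grab("scene")
for k,n,ff in(("t","top",f),("s","scene",g)):
  C=cloud(ff);hsv=cv2.cvtColor(ff["color"],cv2.COLOR_RGB2HSV).astype(int)
  m=(np.hypot(C[...,0]-.6315,C[...,1]-.2753)<.03)&(abs(C[...,2]-.035)<.004)&(hsv[...,1]>100)
  print("tin",m.sum(),rect(C[m][:,:2]),np.median(C[m][:,2]))
  for t,z in(("pen",.036),("card",.068),("stamp",.100)):
    Q,zz=layer(ff,k,z-.0045,z+.0065,(.45,.175),.12); 
    Q=Q[(np.hypot(*(Q-[.548,.155]).T)>.03)&(np.hypot(*(Q-[.345,.215]).T)>.03)]; print(k,t,len(Q),rect(Q))
np.savez("t5.npz",**f);np.savez("s5.npz",**g)
E
```

```text
t 11.68 tcp [632.8 276.1 174.4] phi 69.32 tilt [0.0039 0.0014] F [-0.4 -0.3 -1.4] w 0.997 ff 0.0
(446.3, 175.2, 170, 69.3) turn z units 0.0 then shift [ 6.94 -8.01  0.22]
(446.3, 175.2, 106, 69.3) turn z units -0.0 then shift [0.  0.  3.2]
tin 255 ([630.8, 276.0], 34.4, 36.7, -11.0) 0.035037236165822216
t pen 943 ([444.0, 172.0], 64.0, 165.6, -14.9)
t card 775 ([447.0, 183.3], 60.0, 105.2, -14.7)
t stamp 935 ([445.3, 172.8], 56.0, 57.6, -21.0)
tin 474 ([631.3, 275.7], 36.5, 37.2, -20.7) 0.03457889010498738
s pen 489 ([462.7, 238.5], 36.3, 65.4, 71.6)
s card 562 ([456.8, 219.1], 38.1, 60.4, 76.0)
s stamp 172 ([431.5, 197.9], 21.9, 46.0, -57.4)
```

Emit:
servo_tool:
  series:
    - [[0.3, -0.35, 0], [0, 0, 0], 0]
    - [[0.6, -0.7, 0], [0, 0, 0], 0]
    - [[0.65, -0.75, 0], [0, 0, 0], 0]
    - [[0.65, -0.75, 0], [0, 0, 0], 0]
    - [[0.65, -0.75, 0], [0, 0, 0], 0]
    - [[0.65, -0.75, 0], [0, 0, 0], 0]
    - [[0.65, -0.75, 0], [0, 0, 0], 0]
    - [[0.65, -0.75, 0], [0, 0, 0], 0]

```text
clock: 12.45
tcp_pos: [0.5002, 0.2047, 0.1706]
eef_rot: [-0.564, -3.088, 0.002]
ft_force: [-0.4, 0.3, 0.3]
gripper_width: 0.998
finger_force: 0.0
```

Emit:
servo_tool:
  series:
    - [[0.65, -0.75, 0], [0, 0, 0], 0]
    - [[0.65, -0.75, 0], [0, 0, 0], 0]
    - [[0.5, -0.6, 0], [0, 0, 0], 0]
    - [[0.3, -0.3, 0], [0, 0, 0], 0]
    - [[0.06, -0.1, 0.1], [0, 0, 0], 0]
    - [[0, 0, 0.1], [0, 0, 0], 0]
    - [[0, 0, 0], [0, 0, 0], 0]
    - [[0, 0, 0], [0, 0, 0], 0]

```text
clock: 13.12
tcp_pos: [0.4456, 0.1747, 0.1677]
eef_rot: [0.564, 3.09, 0.0]
ft_force: [0.4, -0.0, -0.4]
gripper_width: 1.005
finger_force: 0.0
```

```bash
python3 -c "
from h import *
plan((446,174.4,105,69.3))"
```

```text
t 13.12 tcp [445.6 174.7 167.7] phi 69.3 tilt [0.0005 0.0002] F [ 0.4 -0.  -0.4] w 1.005 ff 0.0
(446, 174.4, 105, 69.3) turn z units -0.0 then shift [-0.02 -0.01  3.13]
```

Emit:
servo_tool:
  series:
    - [[-0.02, 0, 0.5], [0, 0, 0], 0]
    - [[0, 0, 0.7], [0, 0, 0], 0]
    - [[0, 0, 0.7], [0, 0, 0], 0]
    - [[0, 0, 0.6], [0, 0, 0], 0]
    - [[0, 0, 0.4], [0, 0, 0], 0]
    - [[0, 0, 0.23], [0, 0, 0], 0]
    - [[0, 0, 0], [0, 0, 0], 0]
    - [[0, 0, 0], [0, 0, 0], 0.2]

```text
clock: 13.78
tcp_pos: [0.4454, 0.1743, 0.1053]
eef_rot: [-0.564, -3.09, 0.0]
ft_force: [-0.3, 0.0, 0.5]
gripper_width: 0.886
finger_force: 0.0
```

Emit:
servo_tool:
  series:
    - [[0, 0, 0], [0, 0, 0], 0.25]
    - [[0, 0, 0], [0, 0, 0], 0.3]
    - [[0, 0, 0], [0, 0, 0], 0.35]
    - [[0, 0, 0], [0, 0, 0], 1]
    - [[0, 0, 0], [0, 0, 0], 1]
    - [[0, 0, 0], [0, 0, 0], 1]
    - [[0, 0, 0], [0, 0, 0], 1]
    - [[0, 0, 0], [0, 0, 0], 1]

```text
clock: 14.45
tcp_pos: [0.4455, 0.1743, 0.1061]
eef_rot: [0.564, 3.089, 0.001]
ft_force: [-1.6, -1.5, 6.6]
gripper_width: 0.649
finger_force: 27.0
```

Emit:
servo_tool:
  series:
    - [[0, 0, -0.15], [0, 0, 0], 1]
    - [[0, 0, -0.35], [0, 0, 0], 1]
    - [[0, 0, -0.6], [0, 0, 0], 1]
    - [[0, 0, -0.6], [0, 0, 0], 1]
    - [[0, 0, -0.6], [0, 0, 0], 1]
    - [[0, 0, -0.4], [0, 0, 0], 1]
    - [[0, 0, -0.2], [0, 0, 0], 1]
    - [[0, 0, 0], [0, 0, 0], 1]

```text
clock: 15.12
tcp_pos: [0.4455, 0.1743, 0.1643]
eef_rot: [0.564, 3.089, 0.001]
ft_force: [-0.1, 0.6, -1.6]
gripper_width: 0.649
finger_force: 26.9
```

```bash
python3 - <<'E'
from h import *
plan((446,174.4,165,75.9),(446,-178.1,130,75.9),(446,-178.1,41,75.9))
g=grab("scene");C=cloud(g);hsv=cv2.cvtColor(g["color"],cv2.COLOR_RGB2HSV).astype(int)
r=(np.hypot(C[...,0]-.446,C[...,1]-.1744)<.06)&(C[...,2]>.11)
for m in(r&(hsv[...,1]>110),r&(hsv[...,1]<90)):
    print(m.sum(),np.percentile(C[m][:,2],[0,1,3,10,50]).round(4))
cv2.imwrite("pics/s5.png",cv2.resize(g["color"][150:350,330:500,::-1],None,fx=3,fy=3))
f=grab("top")
for k,ff in(("t",f),("s",g)):
  for t,z in(("pen",.036),("card",.068)):
    Q,zz=layer(ff,k,z-.0045,z+.0065,(.45,.175),.12); Q=Q-OFF[k]
    Q=Q[(np.hypot(*(Q-[.548,.155]).T)>.03)&(np.hypot(*(Q-[.345,.215]).T)>.03)]; print(k,t,len(Q),rect(Q))
E
```

```text
t 15.12 tcp [445.5 174.3 164.3] phi 69.3 tilt [0.0019 0.0005] F [-0.1  0.6 -1.6] w 0.649 ff 26.9
(446, 174.4, 165, 75.9) turn z units -0.96 then shift [-0.02  0.01 -0.04]
(446, -178.1, 130, 75.9) turn z units -0.0 then shift [ -4.29 -17.09   1.75]
(446, -178.1, 41, 75.9) turn z units -0.0 then shift [0.   0.   4.45]
1214 [0.1273 0.1301 0.1314 0.1369 0.1587]
4425 [0.1259 0.1536 0.1642 0.1957 0.2952]
t pen 741 ([434.0, 131.9], 63.9, 79.4, -15.0)
t card 240 ([438.4, 148.6], 31.4, 60.1, 73.5)
s pen 923 ([444.5, 173.1], 64.7, 167.4, -14.8)
s card 1543 ([447.3, 184.6], 60.8, 106.0, -14.5)
```

View pics/s5.png

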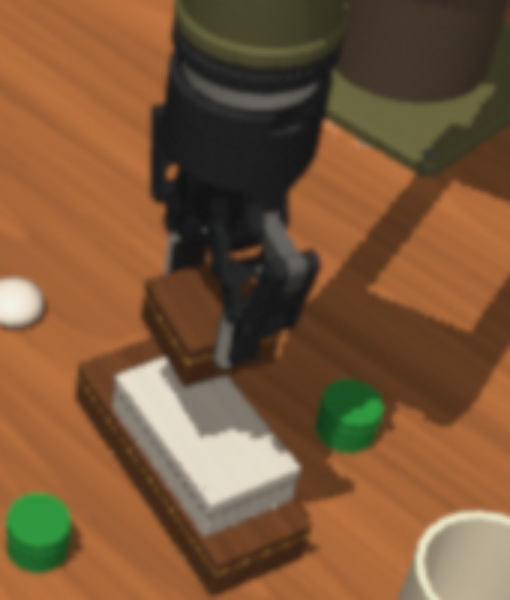

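The stamp box hangs level in the pads, and the card box and pen case below haven't moved. Next I'll carry it to the square tray.

Emit:
servo_tool:
  series:
    - [[0, 0, 0], [0, 0, -0.32], 1]
    - [[0, 0, 0], [0, 0, -0.32], 1]
    - [[0, 0, 0], [0, 0, -0.32], 1]
    - [[-0.1, -0.4, 0], [0, 0, 0], 1]
    - [[-0.2, -0.8, 0], [0, 0, 0], 1]
    - [[-0.23, -0.9, 0], [0, 0, 0], 1]
    - [[-0.23, -0.9, 0], [0, 0, 0], 1]
    - [[-0.23, -0.9, 0], [0, 0, 0], 1]

```text
clock: 15.88
tcp_pos: [0.4444, 0.0924, 0.1627]
eef_rot: [-0.386, -3.116, 0.001]
ft_force: [-0.1, -0.4, -0.6]
gripper_width: 0.647
finger_force: 26.9
```

Emit:
servo_tool:
  series:
    - [[-0.23, -0.9, 0], [0, 0, 0], 1]
    - [[-0.23, -0.9, 0], [0, 0, 0], 1]
    - [[-0.23, -0.9, 0], [0, 0, 0], 1]
    - [[-0.23, -0.9, 0], [0, 0, 0], 1]
    - [[-0.23, -0.9, 0], [0, 0, 0], 1]
    - [[-0.23, -0.9, 0], [0, 0, 0], 1]
    - [[-0.23, -0.9, 0], [0, 0, 0], 1]
    - [[-0.23, -0.9, 0.1], [0, 0, 0], 1]

```text
clock: 16.55
tcp_pos: [0.4452, -0.0563, 0.161]
eef_rot: [-0.388, -3.117, 0.0]
ft_force: [0.2, -0.2, -1.6]
gripper_width: 0.647
finger_force: 26.9
```

Emit:
servo_tool:
  series:
    - [[-0.23, -0.9, 0.3], [0, 0, 0], 1]
    - [[-0.23, -0.9, 0.4], [0, 0, 0], 1]
    - [[-0.23, -0.9, 0.5], [0, 0, 0], 1]
    - [[-0.23, -0.9, 0.5], [0, 0, 0], 1]
    - [[-0.23, -0.9, 0.5], [0, 0, 0], 1]
    - [[-0.1, -0.5, 0.5], [0, 0, 0], 1]
    - [[0, 0, 0.4], [0, 0, 0], 1]
    - [[0, 0, 0.2], [0, 0, 0], 1]

```text
clock: 17.22
tcp_pos: [0.4444, -0.1579, 0.0938]
eef_rot: [-0.389, -3.115, -0.002]
ft_force: [-0.1, 0.1, -1.3]
gripper_width: 0.651
finger_force: 26.9
```

```bash
python3 -c "
from h import *
plan((446,-178.2,43,75.9))"
```

```text
t 17.22 tcp [ 444.4 -157.9   93.8] phi 75.76 tilt [-0.0026  0.0015] F [-0.1  0.1 -1.3] w 0.651 ff 26.9
(446, -178.2, 43, 75.9) turn z units -0.02 then shift [-0.32 -0.97  2.54]
```

Emit:
servo_tool:
  series:
    - [[-0.15, -0.5, 0.3], [0, 0, -0.02], 1]
    - [[-0.15, -0.45, 0.5], [0, 0, 0], 1]
    - [[0, 0, 0.5], [0, 0, 0], 1]
    - [[0, 0, 0.4], [0, 0, 0], 1]
    - [[0, 0, 0.3], [0, 0, 0], 1]
    - [[0, 0, 0.2], [0, 0, 0], 1]
    - [[0, 0, 0.1], [0, 0, 0], 1]
    - [[0, 0, 0], [0, 0, 0], 1]

```text
clock: 17.88
tcp_pos: [0.4466, -0.1776, 0.0489]
eef_rot: [-0.381, -3.118, -0.0]
ft_force: [0.6, -0.6, -1.0]
gripper_width: 0.65
finger_force: 26.9
```

```bash
python3 -c "
from h import *
plan((446,-178.2,43,75.9))"
```

```text
t 17.88 tcp [ 446.6 -177.6   48.9] phi 76.06 tilt [-0.0008  0.0004] F [ 0.6 -0.6 -1. ] w 0.65 ff 26.9
(446, -178.2, 43, 75.9) turn z units 0.02 then shift [ 0.02 -0.04  0.29]
```

Emit:
servo_tool:
  series:
    - [[0.02, -0.04, 0.08], [0, 0, 0], 1]
    - [[0, 0, 0.08], [0, 0, 0], 1]
    - [[0, 0, 0.05], [0, 0, 0], 1]
    - [[0, 0, 0.04], [0, 0, 0], 1]
    - [[0, 0, 0.02], [0, 0, 0], 1]
    - [[0, 0, 0], [0, 0, 0], 1]
    - [[0, 0, 0], [0, 0, 0], 1]
    - [[0, 0, 0], [0, 0, 0], 1]

```text
clock: 18.55
tcp_pos: [0.4463, -0.1786, 0.044]
eef_rot: [0.382, 3.118, -0.0]
ft_force: [0.4, 0.2, -1.4]
gripper_width: 0.648
finger_force: 27.0
```

Emit:
servo_tool:
  series:
    - [[0, 0, 0.02], [0, 0, 0], 1]
    - [[0, 0, 0.02], [0, 0, 0], 1]
    - [[0, 0, 0.02], [0, 0, 0], 1]
    - [[0, 0, 0], [0, 0, 0], 1]
    - [[0, 0, 0], [0, 0, 0], 1]
    - [[0, 0, 0], [0, 0, 0], 1]
    - [[0, 0, 0], [0, 0, 0], 1]
    - [[0, 0, 0], [0, 0, 0], 1]

```text
clock: 19.22
tcp_pos: [0.4463, -0.1786, 0.0427]
eef_rot: [0.382, 3.118, 0.0]
ft_force: [0.1, 0.1, -0.7]
gripper_width: 0.652
finger_force: 27.0
```

Emit:
servo_tool:
  series:
    - [[0, 0, 0.02], [0, 0, 0], 1]
    - [[0, 0, 0.02], [0, 0, 0], 1]
    - [[0, 0, 0.02], [0, 0, 0], 1]
    - [[0, 0, 0], [0, 0, 0], 1]
    - [[0, 0, 0], [0, 0, 0], 1]
    - [[0, 0, 0], [0, 0, 0], 1]
    - [[0, 0, 0], [0, 0, 0], 1]
    - [[0, 0, 0], [0, 0, 0], 1]

```text
clock: 19.88
tcp_pos: [0.4463, -0.1786, 0.0421]
eef_rot: [0.382, 3.118, -0.0]
ft_force: [-1.6, 0.9, 6.9]
gripper_width: 0.648
finger_force: 27.7
```

Emit:
servo_tool:
  series:
    - [[0, 0, 0], [0, 0, 0], 0.3]
    - [[0, 0, 0], [0, 0, 0], 0.2]
    - [[0, 0, 0], [0, 0, 0], 0.1]
    - [[0, 0, 0], [0, 0, 0], 0]
    - [[0, 0, 0], [0, 0, 0], 0]
    - [[0, 0, -0.3], [0, 0, 0], 0]
    - [[0, 0, -0.7], [0, 0, 0], 0]
    - [[0, 0, -0.9], [0, 0, 0], 0]

```text
clock: 20.55
tcp_pos: [0.4452, -0.1781, 0.0792]
eef_rot: [-0.382, -3.115, -0.002]
ft_force: [-0.0, -0.7, -0.1]
gripper_width: 1.006
finger_force: 0.0
```

Emit:
servo_tool:
  series:
    - [[0, 0, -0.9], [0, 0, 0.94], 0]
    - [[0, 0, -0.9], [0, 0, 0.94], 0]
    - [[0, 0, -0.9], [0, 0, 0.94], 0]
    - [[0, 0, -0.6], [0, 0, 0.94], 0]
    - [[0, 0, -0.3], [0, 0, 0.94], 0]
    - [[0, 0, 0], [0, 0, 0.94], 0]
    - [[0, 0, 0], [0, 0, 0.94], 0]
    - [[0, 0, 0], [0, 0, 0.94], 0]

```text
clock: 21.22
tcp_pos: [0.4462, -0.1786, 0.1522]
eef_rot: [1.71, 2.634, 0.0]
ft_force: [-0.3, -0.4, 0.3]
gripper_width: 0.999
finger_force: 0.0
```

Emit:
servo_tool:
  series:
    - [[0, 0, 0], [0, 0, 0.94], 0]
    - [[0, 0, 0], [0, 0, 0.94], 0]
    - [[0, 0, 0], [0, 0, 0.94], 0]
    - [[0, 0, 0], [0, 0, 0.94], 0]
    - [[0, 0, 0], [0, 0, 0.94], 0]
    - [[0, 0, 0], [0, 0, 0.94], 0]
    - [[0, 0, 0], [0, 0, 0], 0]
    - [[0, 0, 0], [0, 0, 0], 0]

```text
clock: 21.88
tcp_pos: [0.4462, -0.1786, 0.1518]
eef_rot: [2.48, 1.928, 0.0]
ft_force: [-0.4, 0.3, 1.0]
gripper_width: 1.001
finger_force: 0.0
```

```bash
python3 - <<'E'
from h import *
plan((447.8,184.8,140,-14.6),(447.8,184.8,72,-14.6))
f=grab("top");g=grab("scene")
for k,ff in(("t",f),("s",g)):
  Q,zz=layer(ff,k,.03,.042,(.446,-.1785),.06); Q=Q-OFF[k]; print("stamp",len(Q),zz,rect(Q))
  for t,z in(("pen",.036),("card",.068)):
    Q,zz=layer(ff,k,z-.0045,z+.0065,(.45,.175),.12); Q=Q-OFF[k]
    Q=Q[(np.hypot(*(Q-[.548,.155]).T)>.03)&(np.hypot(*(Q-[.345,.215]).T)>.03)]; print(k,t,len(Q),rect(Q))
E
```

```text
t 21.88 tcp [ 446.2 -178.6  151.8] phi -14.27 tilt [ 0.0001 -0.0001] F [-0.4  0.3  1. ] w 1.001 ff 0.0
(447.8, 184.8, 140, -14.6) turn z units 0.05 then shift [17.6  -4.5   0.59]
(447.8, 184.8, 72, -14.6) turn z units -0.0 then shift [0.  0.  3.4]
stamp 268 0.036913558836678795 ([452.4, -158.1], 21.4, 56.6, 69.3)
t pen 944 ([444.7, 173.3], 64.0, 165.3, -14.7)
t card 1750 ([448.1, 184.7], 60.1, 105.9, -14.7)
stamp 478 0.03695410964809409 ([446.2, -176.4], 57.4, 59.5, -16.9)
s pen 965 ([444.5, 173.0], 64.8, 166.2, -14.8)
s card 1716 ([447.5, 184.5], 61.9, 106.0, -15.3)
```

Emit:
servo_tool:
  series:
    - [[0.4, -0.1, 0], [0, 0, 0.06], 0]
    - [[0.8, -0.2, 0], [0, 0, 0], 0]
    - [[0.95, -0.25, 0], [0, 0, 0], 0]
    - [[0.95, -0.25, 0], [0, 0, 0], 0]
    - [[0.95, -0.25, 0], [0, 0, 0], 0]
    - [[0.95, -0.25, 0], [0, 0, 0], 0]
    - [[0.95, -0.25, 0], [0, 0, 0], 0]
    - [[0.95, -0.25, 0], [0, 0, 0], 0]

```text
clock: 22.65
tcp_pos: [0.4464, -0.0345, 0.1515]
eef_rot: [-2.489, -1.916, -0.0]
ft_force: [-0.4, 0.5, -0.6]
gripper_width: 1.001
finger_force: 0.0
```

Emit:
servo_tool:
  series:
    - [[0.95, -0.25, 0], [0, 0, 0], 0]
    - [[0.95, -0.25, 0], [0, 0, 0], 0]
    - [[0.95, -0.25, 0], [0, 0, 0], 0]
    - [[0.95, -0.25, 0], [0, 0, 0], 0]
    - [[0.95, -0.25, 0], [0, 0, 0], 0]
    - [[0.95, -0.25, 0], [0, 0, 0], 0]
    - [[0.95, -0.25, 0], [0, 0, 0], 0]
    - [[0.95, -0.2, 0], [0, 0, 0], 0]

```text
clock: 23.32
tcp_pos: [0.4473, 0.1224, 0.1515]
eef_rot: [-2.489, -1.917, 0.001]
ft_force: [0.8, -0.8, -0.6]
gripper_width: 0.996
finger_force: 0.0
```

Emit:
servo_tool:
  series:
    - [[0.95, -0.2, 0], [0, 0, 0], 0]
    - [[0.95, -0.2, 0], [0, 0, 0], 0]
    - [[0.7, -0.2, 0], [0, 0, 0], 0]
    - [[0.4, -0.1, 0], [0, 0, 0], 0]
    - [[0.15, -0.05, 0], [0, 0, 0], 0]
    - [[0, 0, 0], [0, 0, 0], 0]
    - [[0, 0, 0], [0, 0, 0], 0]
    - [[0, 0, 0], [0, 0, 0], 0]

```text
clock: 23.98
tcp_pos: [0.4495, 0.185, 0.1514]
eef_rot: [2.49, 1.915, -0.001]
ft_force: [0.4, -1.2, 0.5]
gripper_width: 1.001
finger_force: 0.0
```

```bash
python3 - <<'E'
from h import *
plan((447.8,184.6,72,-14.7))
f=grab("top");g=grab("scene")
for k,ff in(("t",f),("s",g)):
  Q,zz=layer(ff,k,.03,.042,(.446,-.1785),.06); Q=Q-OFF[k]; print("stamp",len(Q),zz,rect(Q))
E
```

```text
t 23.98 tcp [449.5 185.  151.4] phi -14.89 tilt [-0.0004 -0.0005] F [ 0.4 -1.2  0.5] w 1.001 ff 0.0
(447.8, 184.6, 72, -14.7) turn z units -0.03 then shift [-0.04 -0.08  3.97]
stamp 819 0.03692294120452333 ([447.4, -178.0], 56.3, 56.3, 76.1)
stamp 476 0.03715536908163003 ([445.8, -177.8], 56.9, 59.9, -13.8)
```

Stamp box is square in its tray (angle 76.1° and -13.8°, which are the same for a square; the tray is at about 76°). Next is the card box.

Emit:
servo_tool:
  series:
    - [[-0.04, -0.08, 0.5], [0, 0, -0.03], 0]
    - [[0, 0, 0.8], [0, 0, 0], 0]
    - [[0, 0, 0.8], [0, 0, 0], 0]
    - [[0, 0, 0.7], [0, 0, 0], 0]
    - [[0, 0, 0.6], [0, 0, 0], 0]
    - [[0, 0, 0.4], [0, 0, 0], 0]
    - [[0, 0, 0.17], [0, 0, 0], 0]
    - [[0, 0, 0], [0, 0, 0], 0]

```text
clock: 24.75
tcp_pos: [0.4477, 0.1849, 0.0715]
eef_rot: [-2.487, -1.919, 0.002]
ft_force: [-0.4, 0.0, 0.6]
gripper_width: 0.996
finger_force: 0.0
```

Emit:
servo_tool:
  series:
    - [[0, 0, 0], [0, 0, 0], 0.2]
    - [[0, 0, 0], [0, 0, 0], 0.25]
    - [[0, 0, 0], [0, 0, 0], 0.3]
    - [[0, 0, 0], [0, 0, 0], 1]
    - [[0, 0, 0], [0, 0, 0], 1]
    - [[0, 0, 0], [0, 0, 0], 1]
    - [[0, 0, 0], [0, 0, 0], 1]
    - [[0, 0, 0], [0, 0, 0], 1]
  newtons: 35

```text
clock: 25.42
tcp_pos: [0.4481, 0.1855, 0.073]
eef_rot: [2.487, 1.92, 0.001]
ft_force: [-2.1, -0.6, 5.2]
gripper_width: 0.693
finger_force: 37.9
```

Emit:
servo_tool:
  series:
    - [[0, 0, -0.1], [0, 0, 0], 1]
    - [[0, 0, -0.3], [0, 0, 0], 1]
    - [[0, 0, -0.6], [0, 0, 0], 1]
    - [[0, 0, -0.8], [0, 0, 0], 1]
    - [[0, 0, -0.8], [0, 0, 0], 1]
    - [[0, 0, -0.7], [0, 0, 0], 1]
    - [[0, 0, -0.5], [0, 0, 0], 1]
    - [[0, 0, -0.2], [0, 0, 0], 1]

```text
clock: 26.08
tcp_pos: [0.449, 0.1856, 0.154]
eef_rot: [2.486, 1.919, 0.005]
ft_force: [0.9, 0.0, -2.8]
gripper_width: 0.691
finger_force: 38.6
```

```bash
python3 - <<'E'
from h import *
plan((447.8,184.6,150,14.2),(635.5,-281.8,130,14.2),(635.5,-281.8,41,14.2))
g=grab("scene");C=cloud(g)
m=(np.hypot(C[...,0]-.448,C[...,1]-.185)<.07)&(C[...,2]>.085)&(g["color"].min(-1)>110)
print(m.sum(),np.percentile(C[m][:,2],[0,1,3,10,50,90]).round(4))
cv2.imwrite("pics/s6.png",cv2.resize(g["color"][150:350,330:500,::-1],None,fx=3,fy=3))
E
```

```text
t 26.08 tcp [449.  185.6 154. ] phi -14.65 tilt [0.0032 0.0009] F [ 0.9  0.  -2.8] w 0.691 ff 38.6
(447.8, 184.6, 150, 14.2) turn z units -4.2 then shift [-0.04 -0.07  0.2 ]
(635.5, -281.8, 130, 14.2) turn z units -0.0 then shift [-24.91   3.38   1.  ]
(635.5, -281.8, 41, 14.2) turn z units -0.0 then shift [0.   0.   4.45]
1350 [0.1192 0.1222 0.1246 0.13   0.1493 0.1509]
```

View pics/s6.png

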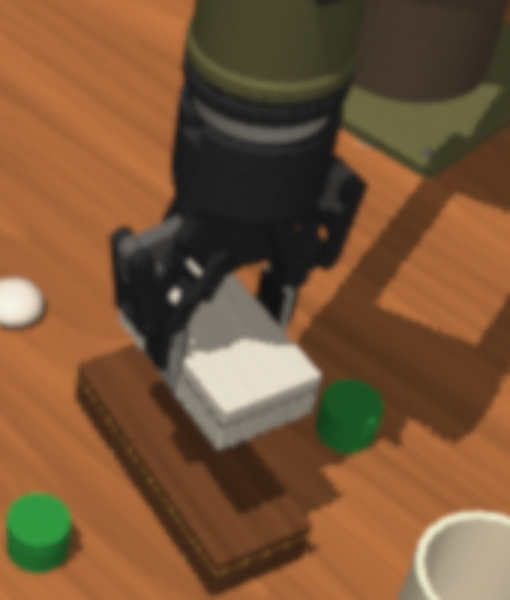

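The card box hangs level and the pen case is still in place. Next I'll carry it to the card tray.

Emit:
servo_tool:
  series:
    - [[0, 0, 0], [0, 0, -0.6], 1]
    - [[0, 0, 0], [0, 0, -0.9], 1]
    - [[0, 0, 0], [0, 0, -0.9], 1]
    - [[0, 0, 0], [0, 0, -0.9], 1]
    - [[0, 0, 0], [0, 0, -0.9], 1]
    - [[-0.4, 0.05, 0], [0, 0, 0], 1]
    - [[-0.7, 0.1, 0], [0, 0, 0], 1]
    - [[-0.9, 0.12, 0], [0, 0, 0], 1]

```text
clock: 26.8
tcp_pos: [0.4627, 0.1476, 0.1516]
eef_rot: [-1.931, -2.477, 0.001]
ft_force: [0.2, 0.2, -1.5]
gripper_width: 0.693
finger_force: 38.5
```

Emit:
servo_tool:
  series:
    - [[-0.95, 0.13, 0], [0, 0, 0], 1]
    - [[-0.95, 0.13, 0], [0, 0, 0], 1]
    - [[-0.95, 0.13, 0], [0, 0, 0], 1]
    - [[-0.95, 0.13, 0], [0, 0, 0], 1]
    - [[-0.95, 0.13, 0], [0, 0, 0], 1]
    - [[-0.95, 0.13, 0], [0, 0, 0], 1]
    - [[-0.95, 0.13, 0], [0, 0, 0], 1]
    - [[-0.95, 0.13, 0], [0, 0, 0], 1]

```text
clock: 27.47
tcp_pos: [0.5204, 0.0041, 0.1515]
eef_rot: [-1.933, -2.475, 0.001]
ft_force: [0.4, 0.5, -1.4]
gripper_width: 0.694
finger_force: 38.5
```

Emit:
servo_tool:
  series:
    - [[-0.95, 0.13, 0], [0, 0, 0], 1]
    - [[-0.95, 0.13, 0], [0, 0, 0], 1]
    - [[-0.95, 0.13, 0], [0, 0, 0], 1]
    - [[-0.95, 0.13, 0], [0, 0, 0], 1]
    - [[-0.95, 0.13, 0], [0, 0, 0], 1]
    - [[-0.95, 0.13, 0], [0, 0, 0], 1]
    - [[-0.95, 0.13, 0], [0, 0, 0], 1]
    - [[-0.95, 0.13, 0], [0, 0, 0], 1]

```text
clock: 28.13
tcp_pos: [0.5777, -0.1381, 0.1513]
eef_rot: [-1.933, -2.475, 0.001]
ft_force: [-0.2, -0.5, -1.6]
gripper_width: 0.692
finger_force: 38.5
```

Emit:
servo_tool:
  series:
    - [[-0.95, 0.13, 0], [0, 0, 0], 1]
    - [[-0.95, 0.13, 0.1], [0, 0, 0], 1]
    - [[-0.95, 0.13, 0.3], [0, 0, 0], 1]
    - [[-0.95, 0.13, 0.4], [0, 0, 0], 1]
    - [[-0.95, 0.13, 0.5], [0, 0, 0], 1]
    - [[-0.95, 0.13, 0.5], [0, 0, 0], 1]
    - [[-0.7, 0.1, 0.5], [0, 0, 0], 1]
    - [[-0.4, 0.05, 0.5], [0, 0, 0], 1]

```text
clock: 28.8
tcp_pos: [0.6301, -0.2662, 0.0944]
eef_rot: [1.931, 2.478, -0.001]
ft_force: [0.2, -0.1, -2.1]
gripper_width: 0.691
finger_force: 38.5
```

```bash
python3 -c "
from h import *
plan((635.5,-281.8,41,14.2))"
```

```text
t 28.8 tcp [ 630.1 -266.2   94.4] phi 14.13 tilt [-0.0001 -0.0004] F [ 0.2 -0.1 -2.1] w 0.691 ff 38.5
(635.5, -281.8, 41, 14.2) turn z units -0.01 then shift [-0.82  0.07  2.67]
```

Emit:
servo_tool:
  series:
    - [[-0.5, 0.05, 0.4], [0, 0, 0], 1]
    - [[-0.3, 0, 0.5], [0, 0, 0], 1]
    - [[0, 0, 0.4], [0, 0, 0], 1]
    - [[0, 0, 0.4], [0, 0, 0], 1]
    - [[0, 0, 0.3], [0, 0, 0], 1]
    - [[0, 0, 0.2], [0, 0, 0], 1]
    - [[0, 0, 0.1], [0, 0, 0], 1]
    - [[0, 0, 0], [0, 0, 0], 1]

```text
clock: 29.47
tcp_pos: [0.6342, -0.2785, 0.0498]
eef_rot: [-1.928, -2.479, 0.0]
ft_force: [-0.4, 1.3, -1.6]
gripper_width: 0.694
finger_force: 38.5
```

```bash
python3 -c "
from h import *
plan((635.5,-281.8,41,14.2))"
```

```text
t 29.47 tcp [ 634.2 -278.5   49.8] phi 14.25 tilt [-0.0006  0.0004] F [-0.4  1.3 -1.6] w 0.694 ff 38.5
(635.5, -281.8, 41, 14.2) turn z units 0.01 then shift [-0.18  0.02  0.44]
```

Emit:
servo_tool:
  series:
    - [[-0.18, 0.02, 0.1], [0, 0, 0], 1]
    - [[0, 0, 0.1], [0, 0, 0], 1]
    - [[0, 0, 0.08], [0, 0, 0], 1]
    - [[0, 0, 0.05], [0, 0, 0], 1]
    - [[0, 0, 0.03], [0, 0, 0], 1]
    - [[0, 0, 0], [0, 0, 0], 1]
    - [[0, 0, 0], [0, 0, 0], 1]
    - [[0, 0, 0], [0, 0, 0], 1]

```text
clock: 30.13
tcp_pos: [0.6357, -0.2825, 0.043]
eef_rot: [1.929, 2.479, 0.0]
ft_force: [0.8, 0.3, -2.6]
gripper_width: 0.694
finger_force: 38.5
```

Emit:
servo_tool:
  series:
    - [[0, 0, 0.02], [0, 0, 0], 1]
    - [[0, 0, 0.02], [0, 0, 0], 1]
    - [[0, 0, 0.02], [0, 0, 0], 1]
    - [[0, 0, 0], [0, 0, 0], 1]
    - [[0, 0, 0], [0, 0, 0], 1]
    - [[0, 0, 0], [0, 0, 0], 1]
    - [[0, 0, 0], [0, 0, 0], 1]
    - [[0, 0, 0], [0, 0, 0], 1]

```text
clock: 30.8
tcp_pos: [0.6357, -0.2825, 0.0417]
eef_rot: [1.929, 2.479, -0.0]
ft_force: [-0.3, -0.6, -1.0]
gripper_width: 0.692
finger_force: 38.5
```

Emit:
servo_tool:
  series:
    - [[0, 0, 0.02], [0, 0, 0], 1]
    - [[0, 0, 0.02], [0, 0, 0], 1]
    - [[0, 0, 0.01], [0, 0, 0], 1]
    - [[0, 0, 0], [0, 0, 0], 1]
    - [[0, 0, 0], [0, 0, 0], 1]
    - [[0, 0, 0], [0, 0, 0], 1]
    - [[0, 0, 0], [0, 0, 0], 1]
    - [[0, 0, 0], [0, 0, 0], 1]

```text
clock: 31.47
tcp_pos: [0.6357, -0.2826, 0.0411]
eef_rot: [1.929, 2.479, 0.0]
ft_force: [-0.9, -0.2, 2.5]
gripper_width: 0.693
finger_force: 39.0
```

Emit:
servo_tool:
  series:
    - [[0, 0, 0], [0, 0, 0], 0.25]
    - [[0, 0, 0], [0, 0, 0], 0.15]
    - [[0, 0, 0], [0, 0, 0], 0.05]
    - [[0, 0, 0], [0, 0, 0], 0]
    - [[0, 0, 0], [0, 0, 0], 0]
    - [[0, 0, -0.3], [0, 0, 0], 0]
    - [[0, 0, -0.7], [0, 0, 0], 0]
    - [[0, 0, -0.9], [0, 0, 0], 0]

```text
clock: 32.13
tcp_pos: [0.6345, -0.282, 0.0778]
eef_rot: [-1.927, -2.477, 0.001]
ft_force: [0.3, -0.3, 1.4]
gripper_width: 1.002
finger_force: 0.0
```

Emit:
servo_tool:
  series:
    - [[0, 0, -0.9], [0, 0, 0.84], 0]
    - [[0, 0, -0.8], [0, 0, 0.84], 0]
    - [[0, 0, -0.7], [0, 0, 0.84], 0]
    - [[0, 0, -0.3], [0, 0, 0.84], 0]
    - [[0, 0, 0], [0, 0, 0.84], 0]
    - [[0, 0, 0], [0, 0, 0], 0]
    - [[0, 0, 0], [0, 0, 0], 0]
    - [[0, 0, 0], [0, 0, 0], 0]

```text
clock: 32.8
tcp_pos: [0.6354, -0.2824, 0.1325]
eef_rot: [-2.484, -1.923, 0.0]
ft_force: [-0.5, 0.3, -0.0]
gripper_width: 1.002
finger_force: 0.0
```

```bash
python3 - <<'E'
from h import *
plan((444.6,173.2,120,-14.8),(444.6,173.2,38,-14.8))
f=grab("top");g=grab("scene")
for k,ff in(("t",f),("s",g)):
    Q,zz=layer(ff,k,.0315,.0425,(.45,.175),.12); Q=Q-OFF[k]
    Q=Q[(np.hypot(*(Q-[.548,.155]).T)>.03)&(np.hypot(*(Q-[.345,.215]).T)>.03)]; print(k,len(Q),rect(Q))
E
```

```text
t 32.8 tcp [ 635.4 -282.4  132.5] phi -14.51 tilt [-0.0006  0.0003] F [-0.5  0.3 -0. ] w 1.002 ff 0.0
(444.6, 173.2, 120, -14.8) turn z units 0.04 then shift [ 19.59 -15.04   0.62]
(444.6, 173.2, 38, -14.8) turn z units -0.0 then shift [0.  0.  4.1]
t 2750 ([445.0, 173.2], 64.2, 165.3, -15.0)
s 2692 ([444.5, 173.3], 66.6, 166.1, -15.1)
```

Emit:
servo_tool:
  series:
    - [[0.4, -0.3, 0], [0, 0, 0.07], 0]
    - [[0.85, -0.65, 0], [0, 0, 0], 0]
    - [[0.85, -0.65, 0], [0, 0, 0], 0]
    - [[0.85, -0.65, 0], [0, 0, 0], 0]
    - [[0.85, -0.65, 0], [0, 0, 0], 0]
    - [[0.85, -0.65, 0], [0, 0, 0], 0]
    - [[0.85, -0.65, 0], [0, 0, 0], 0]
    - [[0.85, -0.65, 0], [0, 0, 0], 0]

```text
clock: 33.57
tcp_pos: [0.574, -0.133, 0.1325]
eef_rot: [-2.494, -1.909, 0.0]
ft_force: [0.2, 0.5, 1.1]
gripper_width: 1.005
finger_force: 0.0
```

Emit:
servo_tool:
  series:
    - [[0.85, -0.65, 0], [0, 0, 0], 0]
    - [[0.85, -0.65, 0], [0, 0, 0], 0]
    - [[0.85, -0.65, 0], [0, 0, 0], 0]
    - [[0.85, -0.65, 0], [0, 0, 0], 0]
    - [[0.85, -0.65, 0], [0, 0, 0], 0]
    - [[0.85, -0.65, 0], [0, 0, 0], 0]
    - [[0.85, -0.65, 0], [0, 0, 0], 0]
    - [[0.85, -0.65, 0], [0, 0, 0], 0]

```text
clock: 34.23
tcp_pos: [0.509, 0.0252, 0.1326]
eef_rot: [-2.494, -1.91, 0.0]
ft_force: [1.3, -0.2, -0.3]
gripper_width: 0.997
finger_force: 0.0
```

Emit:
servo_tool:
  series:
    - [[0.85, -0.65, 0], [0, 0, 0], 0]
    - [[0.85, -0.65, 0], [0, 0, 0], 0]
    - [[0.85, -0.65, 0], [0, 0, 0], 0]
    - [[0.85, -0.65, 0], [0, 0, 0], 0]
    - [[0.85, -0.65, 0], [0, 0, 0], 0]
    - [[0.85, -0.65, 0], [0, 0, 0], 0]
    - [[0.85, -0.65, 0.2], [0, 0, 0], 0]
    - [[0.5, -0.44, 0.4], [0, 0, 0], 0]

```text
clock: 34.9
tcp_pos: [0.4468, 0.1764, 0.1213]
eef_rot: [-2.493, -1.911, -0.003]
ft_force: [0.3, -0.1, 0.5]
gripper_width: 1.0
finger_force: 0.0
```

Emit:
servo_tool:
  series:
    - [[0, 0, 0], [0, 0, 0], 0]
    - [[0, 0, 0], [0, 0, 0], 0]
    - [[0, 0, 0], [0, 0, 0], 0]
    - [[0, 0, 0], [0, 0, 0], 0]
    - [[0, 0, 0], [0, 0, 0], 0]
    - [[0, 0, 0], [0, 0, 0], 0]
    - [[0, 0, 0], [0, 0, 0], 0]
    - [[0, 0, 0], [0, 0, 0], 0]

```text
clock: 35.57
tcp_pos: [0.4478, 0.174, 0.1208]
eef_rot: [2.495, 1.908, 0.0]
ft_force: [-0.4, 0.6, 0.1]
gripper_width: 1.0
finger_force: 0.0
```

```bash
python3 - <<'E'
from h import *
plan((444.8,173.2,38,-15))
f=grab("top");g=grab("scene")
for k,ff in(("t",f),("s",g)):
    Q,zz=layer(ff,k,.0315,.0425,(.6355,-.282),.08); Q=Q-OFF[k]; print("card",k,len(Q),zz,rect(Q))
E
```

```text
t 35.57 tcp [447.8 174.  120.8] phi -15.18 tilt [0.0002 0.    ] F [-0.4  0.6  0.1] w 1.0 ff 0.0
(444.8, 173.2, 38, -15) turn z units -0.03 then shift [-0.08 -0.14  4.14]
card t 1529 0.03705675079927384 ([638.1, -283.6], 60.7, 106.0, 14.4)
card s 988 0.03733795895232983 ([636.6, -283.2], 61.4, 109.0, 13.6)
```

Emit:
servo_tool:
  series:
    - [[-0.08, -0.14, 0.5], [0, 0, -0.03], 0]
    - [[0, 0, 0.8], [0, 0, 0], 0]
    - [[0, 0, 0.8], [0, 0, 0], 0]
    - [[0, 0, 0.8], [0, 0, 0], 0]
    - [[0, 0, 0.6], [0, 0, 0], 0]
    - [[0, 0, 0.4], [0, 0, 0], 0]
    - [[0, 0, 0.2], [0, 0, 0], 0]
    - [[0, 0, 0.04], [0, 0, 0], 0]

```text
clock: 36.33
tcp_pos: [0.4442, 0.1735, 0.0373]
eef_rot: [-2.491, -1.914, 0.002]
ft_force: [0.6, 0.8, -0.8]
gripper_width: 0.997
finger_force: 0.0
```

Emit:
servo_tool:
  series:
    - [[0, 0, 0], [0, 0, 0], 0]
    - [[0, 0, 0], [0, 0, 0], 0.15]
    - [[0, 0, 0], [0, 0, 0], 0.2]
    - [[0, 0, 0], [0, 0, 0], 0.25]
    - [[0, 0, 0], [0, 0, 0], 1]
    - [[0, 0, 0], [0, 0, 0], 1]
    - [[0, 0, 0], [0, 0, 0], 1]
    - [[0, 0, 0], [0, 0, 0], 1]
  newtons: 45

```text
clock: 37.0
tcp_pos: [0.4442, 0.1737, 0.0388]
eef_rot: [-2.491, -1.914, -0.001]
ft_force: [-1.5, 0.2, 6.6]
gripper_width: 0.739
finger_force: 49.1
```

Emit:
servo_tool:
  series:
    - [[0, 0, -0.1], [0, 0, 0], 1]
    - [[0, 0, -0.3], [0, 0, 0], 1]
    - [[0, 0, -0.6], [0, 0, 0], 1]
    - [[0, 0, -0.7], [0, 0, 0], 1]
    - [[0, 0, -0.7], [0, 0, 0], 1]
    - [[0, 0, -0.6], [0, 0, 0], 1]
    - [[0, 0, -0.3], [0, 0, 0], 1]
    - [[0, 0, 0], [0, 0, 0], 1]

```text
clock: 37.67
tcp_pos: [0.4455, 0.1739, 0.1054]
eef_rot: [2.49, 1.913, 0.005]
ft_force: [0.3, -0.9, -2.8]
gripper_width: 0.736
finger_force: 50.3
```

```bash
python3 - <<'E'
from h import *
plan((444.8,173.2,104,-2.1),(645,-4.3,100,-2.1),(645,-4.3,42,-2.1))
g=grab("scene");C=cloud(g);hsv=cv2.cvtColor(g["color"],cv2.COLOR_RGB2HSV).astype(int)
m=(np.hypot(C[...,0]-.445,C[...,1]-.173)<.09)&(C[...,2]>.045)&(hsv[...,1]>110)&(C[...,2]<.15)
print(m.sum(),np.percentile(C[m][:,2],[0,1,3,10,50,90]).round(4))
cv2.imwrite("pics/s7.png",cv2.resize(g["color"][150:350,330:500,::-1],None,fx=3,fy=3))
E
```

```text
t 37.67 tcp [445.5 173.9 105.4] phi -14.93 tilt [0.0032 0.0009] F [ 0.3 -0.9 -2.8] w 0.736 ff 50.3
(444.8, 173.2, 104, -2.1) turn z units -1.87 then shift [-0.03 -0.03  0.07]
(645, -4.3, 100, -2.1) turn z units -0.0 then shift [-8.5  10.33  0.2 ]
(645, -4.3, 42, -2.1) turn z units -0.0 then shift [0.  0.  2.9]
2674 [0.067  0.0698 0.072  0.0794 0.1028 0.1046]
```

View pics/s7.png

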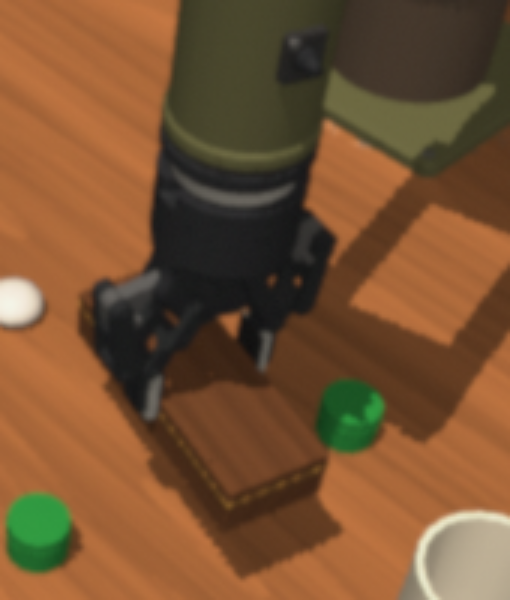

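The pen case is lifted level. Next I'll carry it to the long tray, well above the look-alikes.

Emit:
servo_tool:
  series:
    - [[0, 0, 0], [0, 0, -0.6], 1]
    - [[0, 0, 0], [0, 0, -0.7], 1]
    - [[0, 0, 0], [0, 0, -0.57], 1]
    - [[-0.3, 0.4, 0], [0, 0, 0], 1]
    - [[-0.6, 0.7, 0], [0, 0, 0], 1]
    - [[-0.7, 0.85, 0], [0, 0, 0], 1]
    - [[-0.7, 0.85, 0], [0, 0, 0], 1]
    - [[-0.7, 0.85, 0], [0, 0, 0], 1]

```text
clock: 38.38
tcp_pos: [0.516, 0.1098, 0.1032]
eef_rot: [-2.263, -2.179, 0.001]
ft_force: [0.4, -0.2, -2.7]
gripper_width: 0.74
finger_force: 50.2
```

Emit:
servo_tool:
  series:
    - [[-0.7, 0.85, 0], [0, 0, 0], 1]
    - [[-0.7, 0.85, 0], [0, 0, 0], 1]
    - [[-0.7, 0.85, 0], [0, 0, 0], 1]
    - [[-0.7, 0.85, 0], [0, 0, 0], 1]
    - [[-0.7, 0.85, 0], [0, 0, 0], 1]
    - [[-0.7, 0.85, 0], [0, 0, 0], 1]
    - [[-0.7, 0.85, 0], [0, 0, 0], 1]
    - [[-0.5, 0.6, 0], [0, 0, 0], 1]

```text
clock: 39.05
tcp_pos: [0.6439, -0.004, 0.1027]
eef_rot: [2.264, 2.177, -0.001]
ft_force: [0.3, 0.3, -3.4]
gripper_width: 0.734
finger_force: 50.2
```

Emit:
servo_tool:
  series:
    - [[-0.15, 0.15, 0.1], [0, 0, 0], 1]
    - [[0, 0, 0.4], [0, 0, 0], 1]
    - [[0, 0, 0.5], [0, 0, 0], 1]
    - [[0, 0, 0.5], [0, 0, 0], 1]
    - [[0, 0, 0.4], [0, 0, 0], 1]
    - [[0, 0, 0.3], [0, 0, 0], 1]
    - [[0, 0, 0.1], [0, 0, 0], 1]
    - [[0, 0, 0], [0, 0, 0], 1]

```text
clock: 39.72
tcp_pos: [0.6443, -0.0043, 0.0569]
eef_rot: [-2.26, -2.181, 0.002]
ft_force: [-0.2, -0.0, -3.1]
gripper_width: 0.732
finger_force: 50.2
```

```bash
python3 -c "
from h import *
plan((644.8,-4.3,43,-2.1))"
```

```text
t 39.72 tcp [644.3  -4.3  56.9] phi -2.04 tilt [-0.0019  0.0002] F [-0.2 -0.  -3.1] w 0.732 ff 50.2
(644.8, -4.3, 43, -2.1) turn z units 0.01 then shift [0.   0.03 0.69]
```

Emit:
servo_tool:
  series:
    - [[0, 0, 0.15], [0, 0, 0], 1]
    - [[0, 0, 0.15], [0, 0, 0], 1]
    - [[0, 0, 0.1], [0, 0, 0], 1]
    - [[0, 0, 0.08], [0, 0, 0], 1]
    - [[0, 0, 0.04], [0, 0, 0], 1]
    - [[0, 0, 0], [0, 0, 0], 1]
    - [[0, 0, 0], [0, 0, 0], 1]
    - [[0, 0, 0], [0, 0, 0], 1]

```text
clock: 40.38
tcp_pos: [0.6453, -0.0048, 0.0476]
eef_rot: [2.261, 2.181, 0.0]
ft_force: [-0.1, 0.2, -2.8]
gripper_width: 0.739
finger_force: 50.2
```

```bash
python3 -c "
from h import *
plan((644.8,-4.3,43,-2.1))"
```

```text
t 40.38 tcp [645.3  -4.8  47.6] phi -2.08 tilt [ 0.0003 -0.    ] F [-0.1  0.2 -2.8] w 0.739 ff 50.2
(644.8, -4.3, 43, -2.1) turn z units 0.0 then shift [ 0.03 -0.02  0.23]
```

Emit:
servo_tool:
  series:
    - [[0, 0, 0.04], [0, 0, 0], 1]
    - [[0, 0, 0.04], [0, 0, 0], 1]
    - [[0, 0, 0.04], [0, 0, 0], 1]
    - [[0, 0, 0.03], [0, 0, 0], 1]
    - [[0, 0, 0.02], [0, 0, 0], 1]
    - [[0, 0, 0], [0, 0, 0], 1]
    - [[0, 0, 0], [0, 0, 0], 1]
    - [[0, 0, 0], [0, 0, 0], 1]

```text
clock: 41.05
tcp_pos: [0.6451, -0.0048, 0.0441]
eef_rot: [-2.261, -2.181, 0.0]
ft_force: [0.6, 0.9, -3.0]
gripper_width: 0.739
finger_force: 50.2
```

Emit:
servo_tool:
  series:
    - [[0, 0, 0.02], [0, 0, 0], 1]
    - [[0, 0, 0.02], [0, 0, 0], 1]
    - [[0, 0, 0.01], [0, 0, 0], 1]
    - [[0, 0, 0], [0, 0, 0], 1]
    - [[0, 0, 0], [0, 0, 0], 1]
    - [[0, 0, 0], [0, 0, 0], 1]
    - [[0, 0, 0], [0, 0, 0], 1]
    - [[0, 0, 0], [0, 0, 0], 1]

```text
clock: 41.72
tcp_pos: [0.6452, -0.0048, 0.0431]
eef_rot: [2.261, 2.181, 0.0]
ft_force: [-0.7, -0.2, -3.0]
gripper_width: 0.738
finger_force: 50.2
```

Emit:
servo_tool:
  series:
    - [[0, 0, 0.02], [0, 0, 0], 1]
    - [[0, 0, 0.02], [0, 0, 0], 1]
    - [[0, 0, 0.01], [0, 0, 0], 1]
    - [[0, 0, 0], [0, 0, 0], 1]
    - [[0, 0, 0], [0, 0, 0], 1]
    - [[0, 0, 0], [0, 0, 0], 1]
    - [[0, 0, 0], [0, 0, 0], 1]
    - [[0, 0, 0], [0, 0, 0], 1]

```text
clock: 42.38
tcp_pos: [0.6452, -0.0048, 0.0428]
eef_rot: [2.261, 2.181, 0.001]
ft_force: [-1.7, -0.0, 4.4]
gripper_width: 0.737
finger_force: 51.2
```

Contact, so I'll release and retreat straight up.

Emit:
servo_tool:
  series:
    - [[0, 0, 0], [0, 0, 0], 0.22]
    - [[0, 0, 0], [0, 0, 0], 0.15]
    - [[0, 0, 0], [0, 0, 0], 0.05]
    - [[0, 0, 0], [0, 0, 0], 0]
    - [[0, 0, 0], [0, 0, 0], 0]
    - [[0, 0, -0.3], [0, 0, 0], 0]
    - [[0, 0, -0.7], [0, 0, 0], 0]
    - [[0, 0, -0.9], [0, 0, 0], 0]

```text
clock: 43.05
tcp_pos: [0.644, -0.0047, 0.0793]
eef_rot: [-2.259, -2.179, 0.004]
ft_force: [-0.1, -0.4, 0.0]
gripper_width: 1.001
finger_force: 0.0
```

Emit:
servo_tool:
  series:
    - [[0, 0, -0.9], [0, 0, 0], 0]
    - [[0, 0, -0.9], [0, 0, 0], 0]
    - [[0, 0, -0.9], [0, 0, 0], 0]
    - [[0, 0, -0.9], [0, 0, 0], 0]
    - [[0, 0, -0.9], [0, 0, 0], 0]
    - [[0, 0, -0.5], [0, 0, 0], 0]
    - [[0, 0, -0.2], [0, 0, 0], 0]
    - [[0, 0, 0], [0, 0, 0], 0]

```text
clock: 43.72
tcp_pos: [0.6457, -0.0049, 0.1853]
eef_rot: [2.26, 2.18, 0.002]
ft_force: [0.2, -0.2, 0.3]
gripper_width: 1.002
finger_force: 0.0
```

Emit:
servo_tool:
  series:
    - [[0.9, -0.6, 0], [0, 0, 0], 0]
    - [[0.9, -0.9, 0], [0, 0, 0], 0]
    - [[0.9, -0.9, 0], [0, 0, 0], 0]
    - [[0.9, -0.9, 0], [0, 0, 0], 0]
    - [[0.9, -0.9, 0], [0, 0, 0], 0]
    - [[0.9, -0.9, 0], [0, 0, 0], 0]
    - [[0.5, -0.5, 0], [0, 0, 0], 0]
    - [[0, 0, 0], [0, 0, 0], 0]

```text
clock: 44.38
tcp_pos: [0.5342, 0.1188, 0.1829]
eef_rot: [-2.256, -2.182, 0.005]
ft_force: [0.6, -1.4, 0.7]
gripper_width: 1.002
finger_force: 0.0
```

```bash
python3 - <<'E'
from h import *
plan()
f=grab("top");g=grab("scene")
cv2.imwrite("pics/t8.png",f["color"][...,::-1]);cv2.imwrite("pics/s8.png",g["color"][...,::-1])
for k,ff in(("t",f),("s",g)):
  for n,c,r,z in(("tin",(.631,.2755),.03,.034),("stamp",(.446,-.178),.055,.036),("card",(.6355,-.282),.08,.036),("pen",(.645,-.0045),.105,.04)):
    Q,zz=layer(ff,k,z-.004,z+.006,c,r); Q=Q-OFF[k]; print(k,n,len(Q),round(float(zz),4),rect(Q))
E
```

```text
t 44.38 tcp [534.2 118.8 182.9] phi -1.93 tilt [-0.0043  0.0002] F [ 0.6 -1.4  0.7] w 1.002 ff 0.0
t tin 64 0.0347 ([620.3, 270.6], 12.0, 24.4, 9.2)
t stamp 815 0.037 ([447.3, -177.9], 55.9, 56.3, -14.2)
t card 1520 0.037 ([638.4, -283.5], 60.9, 106.1, 14.0)
t pen 2567 0.0411 ([647.2, -5.2], 65.5, 165.3, -2.1)
s tin 485 0.0348 ([631.3, 276.3], 36.1, 37.2, 84.9)
s stamp 457 0.037 ([446.2, -177.7], 56.5, 58.7, -15.4)
s card 979 0.0373 ([636.4, -282.4], 61.5, 108.0, 14.1)
s pen 2600 0.0411 ([646.0, -5.3], 65.0, 167.4, -2.3)
```

View pics/t8.png

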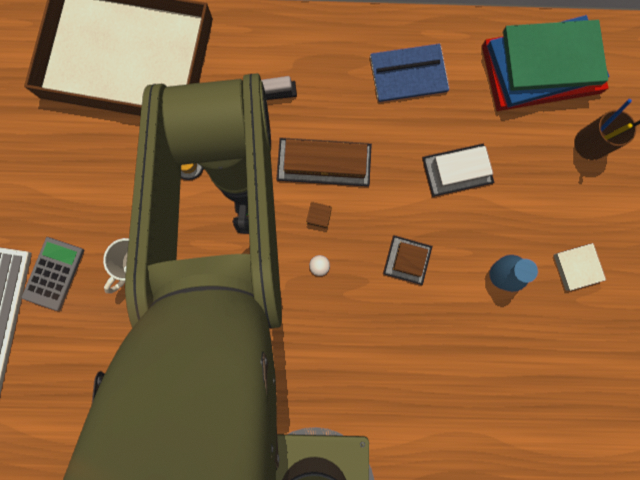

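View pics/s8.png

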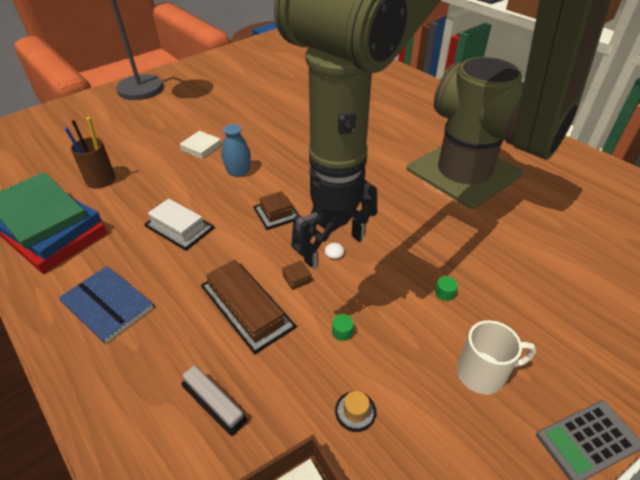

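All four boxes sit in their trays: tin (356,405), stamp box (275,205), card box (179,220) and pen case (246,300) in the scene view. The mug, vase and decoys haven't moved, so I'll hand in the job.

```bash
python3 -c "
from h import *
print(arm.close_job())"
```

```text
the job is handed in; nothing more can be done
None
```

All four boxes were unstacked in order, set gently into their own trays square and flat, and let go; the mug, vase and look-alikes were left alone, and the job was handed in at about 44 s.

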